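Clamp the alloy housing in the soft-jaw vice until the tab pops

ROBOT

A 6-joint arm with a two-finger parallel gripper is mounted at the origin on the work surface. World frame = base frame: x ahead of the robot, y to its left, z up, the work surface at z = 0. Lengths are in mm, angles in rad, forces in N, time in s.
With the tool pointing down it reaches from about 275 to 750 mm from the base axis. Payload 10.2 kg.
Tool frame: the origin (TCP) lies on the centre line of the jaws, within the pads' length; the fingertips stand 17 mm ahead of it and the grasp point (between the pads) lies 2 mm behind it; z points along the fingers, x is the direction in which the jaws open and shut, and the axes are right-handed (so a half turn about z gives the same grasp; the last joint's range is limited). The gripper opens to 88 mm and grips with 3 to 60 N. Pads are 18 mm wide; open, the fingers measure 123 mm over their backs; the gripper's body (75 mm by 187 mm) begins 45 mm behind the grasp point.
Start: joints at [1.096, 0.313, 1.498, -0, 1.331, -0.223], TCP at [130.815, 508.447, 255.72] pointing down, gripper open.
Joint ranges: [-2.94, 2.94], [-0.97, 2.17], [0.19, 2.56], [-1.23, 4.37], [0.02, 3.11], [-2.88, 2.88]. Speed limits (rad/s): [2.39, 2.39, 3.01, 3.14, 3.14, 3.14].

INTERFACE

Orientations are given as a unit quaternion [x, y, z, w].
In Python, from rig import env, imaging, job gives the robot as it stands. The module is installed in compiled form; this text tells all that it offers.
- The arm moves only by the shell command python3 -m crank 'ROWS' [FORCE]. ROWS is JSON, a list that holds one entry, the list of rows, each a list of 7 numbers: the shift along the tool's x, y, z in m, then the turn, a rotation vector about the tool's x, y, z in degrees, then the closure, from -1 (fully open) to 1 (shut). In form: [[[tx, ty, tz, rx, ry, rz, claw], ...]]. A call has 1 to 8 rows; each row is the pose to reach, as a shift and turn from the pose commanded when the call began, along the tool's axes at that moment; what a row does not reach only later rows make up. A row lasts 1/12 s, in which the tool goes at most 41.7 mm and 7.16 degrees, less where a joint would pass 70% of its speed; a pose out of reach is approached as far as the arm can. A call with a gripper value outside its range is refused whole. The fingers move at their own pace and stop on an object; FORCE is the grip in N (left out, the last holds). Time passes only in rows, so rows that repeat a pose let the fingers close. It gives the time, the measured TCP pose, the force and the opening at its end, in the units of the state.
- env.state(): the state, without advancing time (a new reading comes with each control period).
- imaging.capture(name): name is "side" or "top" or "wrist"; returns (picture, depth): 480x640x3 uint8, blue, green, red; 480x640 float32, mm along the optical axis (not along the pixel's ray), 0 where there is no reading.
- imaging.camera_info(name): a dict with "mtx" (3x3 intrinsics, pixels), "D" ([k1, k2, p1, p2, k3] as OpenCV has them; the pictures are not rectified), "R" (3x3) and "t" (3): a world point X has camera coordinates R X + t. Camera axes: x right, y down, z forward; pixel columns grow to the right and rows downward; lengths in mm; the calibration is good to about 2 mm. A picture is of the moment at which its call begins: read the wrist's pose just before it. camera_info takes no time and is no camera call; for the wrist camera it gives the pose at the moment of the call.
- job.sign_off(): hands the job in, once; it reports no verdict.
The state is a dict: "clock": time; "joint_pos": joint angles; "qvel": joint speeds; "joint_efforts": joint torques, N m; "tool_pos": TCP position; "tcp_rot": TCP orientation; "force": force on the tool from outside, world axes, zero at the start; "ft_torque": the same for the moment, N m; "opening": opening from 0.0 (shut) to 1.0 (fully open).
Only numpy, scipy, OpenCV 4.12 (cv2) and the standard library are available. Lean on these libraries where they do the work, as an engineer would, in place of code of your own. Each camera call takes 0.05 s, during which the arm holds its last target.

TASK

Stand the bare-aluminium housing upright on the bed of the blue vice, squarely between the open jaws, and let go of it. Then wind the crank clockwise until the red indicator tab pops out, and stop there straight away: the yellow overload tab beside it must not pop. Let go, leaving the housing clamped and the other goods on the stall where they are.

Things in the scene. Friction and masses are not known exactly. Their poses are not given: they have to be found in the camera images.
- vice: Blue bench vice fixed to the table, base 100 x 290 mm, origin on the table near its middle. y is the clamping direction: fixed jaw at -y (soft grey face at y = -75 mm), moving jaw opposite, gear head with crank at +y (45 to 125 mm, 80 mm tall). Bed between the jaws: top 25 mm above the table, 74 mm wide in x. Jaws 80 mm wide in x, up to 60 mm above the table (64 with the moving jaw's top plate).
- seat (a point): Point on the vice's bed, 25 mm above the table, 20 mm from the fixed jaw's face, where the middle of the housing's underside lies once clamped. Axes as the vice's. The open vice leaves 6 to 16 mm of spare room, all on the moving jaw's (+y) side: set the housing down 2 to 3 mm to +y of this point; the moving jaw slides it up to the fixed jaw.
- jaw_pad: Grey soft pad of the moving jaw, 80 mm wide, 32 mm tall, on springs of 8 N/mm (up to 8.8 mm of give) in front of the blue moving jaw. The pad's face towards the fixed jaw lies 23 mm to the -y side of this body's origin; axes as the vice's. A steel plate with a window is fixed on top of it.
- crank (a joint): Angle of the crank, rad, growing clockwise seen from above, which closes the jaw 12 mm a turn. Starts at 0 to 3 (jaws 56 to 46 mm apart); the jaw meets the housing 3 to 9 rad later and the tab pops 1.0 to 3.4 rad after that, differently each time. It drags with about 0.16 N m, up to 0.25 N m near the set force (3 to 5 N at the knob), and stays where it is left. At 0 the crank arm points along the vice's +x.
- crank_axis (a point): Point on the crank's vertical axis at the height of the knob's grip point, 128 mm above the table (z of the vice frame). Does not turn with the crank; axes as the vice's.
- knob_grip (a point): Middle of the upright black crank knob (24 mm diameter, from 99 to 149 mm above the table; this point at 128 mm), on the crank arm 50 mm from the crank's axis. It spins freely on its pin, so a gripper can hold it from above and go round without turning. The steel arm below it ends at 96 mm.
- tab (a joint): How far the red indicator tab has risen, m: about 0 as long as it is held under the plate's edge, jumps to about 0.012 at the set clamping force, which differs between runs: 16 to 52 N, the pad pushed in 2 to 6.5 mm. It then stays out.
- tab_top (a point): Middle of the top of the red indicator tab, 15 x 12 mm, partly showing in the window of the steel plate on top of the moving jaw, on the vice's -x side of the window; 60 mm above the table when in, about 72 mm when popped.
- overload (a joint): How far the yellow overload tab has risen, m: about 0 when in, jumps to 0.012 when the jaw is closed another 1.6 mm (0.8 rad of the crank, 13 N) after the red tab has popped. It must stay in.
- overload_top (a point): Middle of the top of the yellow overload tab, 15 x 12 mm, beside the red one, on the vice's +x side of the same window, 60 mm above the table.
- housing: Bare-aluminium casting, 0.3 kg: flat foot 60 mm (x) by 40 mm (y) and 25 mm tall, with a round upright neck of 28 mm diameter from 32 to 70 mm height and a lip of 33 mm diameter up to 78 mm. Origin at the middle of the underside, z up. The two faces 40 mm apart go between the jaws, the 60 mm length along the jaws (vice x), either way round.
- spare: The same casting painted green; not to be used. Origin at the middle of the underside.
- bearing: Steel bearing ring, 62 mm across, 16 mm tall. Bystander.
- driver: Screwdriver lying on the table, 190 mm. Bystander.
- hubcap: Aluminium hub cap, 124 mm across, 32 mm tall. Bystander.
- can: Tin with an orange label, 66 mm across, 160 mm tall. Bystander.
- flange: Dark steel flange ring, 90 mm across, 12 mm tall. Bystander.
- piston: Brass piston, 52 mm across, 55 mm tall. Bystander.
Not all that is in view belongs to the job. Leave any black or pink look-alike of the housing alone.

How it is judged:
By the outcome, as a careful person would: the job done as asked, in the order asked, and still so for the second after the job is handed in, with the robot touching nothing.
It also fails if it takes over 72 s, if anything falls off the work surface, if the arm or the gripper's body presses on something with over 40 N, if the wrist force passes 120 N, or if a joint passes its speed limit or range.

## Working session

There is one attempt and no reset: what is moved stays moved. The work goes in short steps, Python scripts to look and compute and a shell command to move; the robot and the scene stay as the last step left them, time stands still between calls to the robot, and variables do not carry over. Pictures are saved under pics/ and viewed, and the job is handed in when it is done.

```bash
ls; mkdir -p pics; cat > h.py <<'E'
from rig import env, imaging, job
import numpy as np, cv2
E
python3 - <<'E'
from h import *
print(env.state())
for n in ["side","top","wrist"]:
    i=imaging.camera_info(n); print(n,i)
    p,d=imaging.capture(n); cv2.imwrite(f"pics/{n}0.png",p); np.savez(f"pics/{n}0.npz",p=p,d=d,mtx=i["mtx"],D=i["D"],R=i["R"],t=i["t"])
E
```

```text
pics
{'clock': 0.0, 'joint_pos': array([ 1.09555870e+00,  3.13422086e-01,  1.49843762e+00, -1.97418101e-05,
        1.33099968e+00, -2.23417793e-01]), 'qvel': array([ 0.00089158, -0.00033326, -0.00037559, -0.00107764,  0.00015868,
        0.00015996]), 'joint_efforts': array([-1.38394302e-03, -4.02215981e+01, -2.52267909e+01,  6.94187055e-02,
        3.52524931e-02, -7.78338494e-05]), 'tool_pos': array([130.73048633, 508.22677133, 255.17513937]), 'tcp_rot': array([ 7.90304293e-01,  6.12714227e-01, -5.70043702e-04,  2.76210804e-04]), 'force': array([-0.07900631, -0.93505076,  0.49120908]), 'ft_torque': array([-0.02640156, -0.00101094, -0.06592793]), 'opening': 1.003188760001196}
side {'mtx': array([[439.05774635,   0.        , 317.28944562],
       [  0.        , 439.05774635, 243.62305843],
       [  0.        ,   0.        ,   1.        ]]), 'D': array([0.01758544, 0.        , 0.        , 0.        , 0.        ]), 'R': array([[ 0.91043657, -0.41347055, -0.01213907],
       [-0.28036286, -0.59523272, -0.75305689],
       [ 0.30414127,  0.68901388, -0.65784342]]), 't': array([-471.161
[... 247 characters left out ...]
     , 0.        , 0.        ]), 'R': array([[-0.00193261, -0.99997367,  0.0069953 ],
       [-0.9961852 ,  0.0013149 , -0.08725436],
       [ 0.08724286, -0.00713724, -0.9961615 ]]), 't': array([   3.86716961,  549.06107643, 1392.72596645])}
wrist {'mtx': array([[342.07705653,   0.        , 315.58108784],
       [  0.        , 342.07705653, 241.05819682],
       [  0.        ,   0.        ,   1.        ]]), 'D': array([-0.04859215,  0.        ,  0.        ,  0.        ,  0.        ]), 'R': array([[ 0.24824306,  0.96869702, -0.00120963],
       [ 0.92877363, -0.23765693,  0.28442701],
       [ 0.27523612, -0.0717305 , -0.95869694]]), 't': array([-524.19879711,  -38.55472617,  389.66008787])}
```

View pics/side0.png

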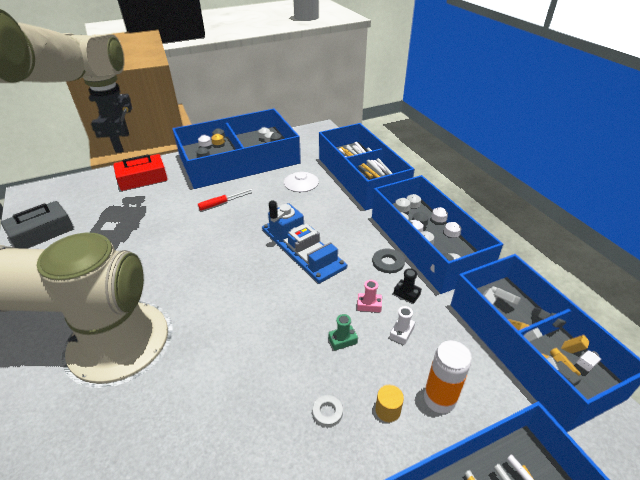

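View pics/top0.png

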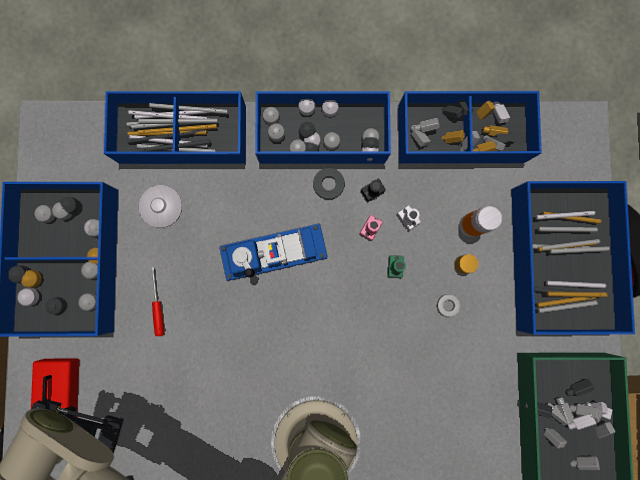

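View pics/wrist0.png

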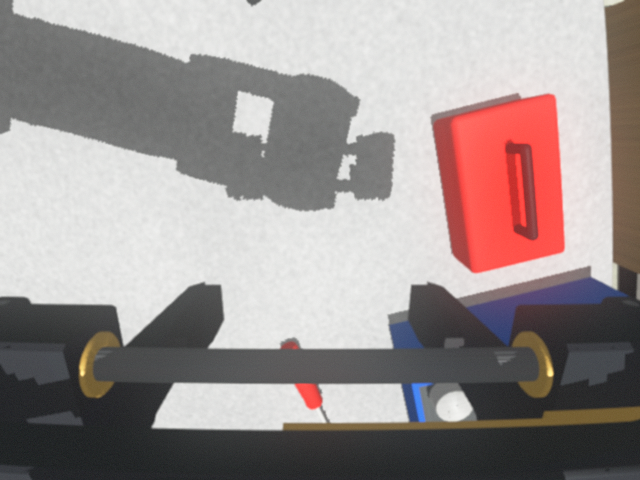

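The side view shows the aluminium housing at about (403,323), next to pink, black and green look-alikes. In the top view it is at (409,217), and the vice runs (222,262) to (326,243) with its gear head and crank on the left. Next I'll measure with depth.

```bash
cat >> h.py <<'E'
def world(p,d,i):
    v,u=np.mgrid[0:480,0:640]
    uv=np.stack([u,v],-1).reshape(-1,1,2).astype(float)
    n=cv2.undistortPoints(uv,np.array(i["mtx"]),np.array(i["D"])).reshape(480,640,2)
    X=np.concatenate([n*d[...,None],d[...,None]],-1)
    return (X-np.array(i["t"]))@np.array(i["R"])
def load(n):
    z=np.load(n); return z["p"],z["d"],world(z["p"],z["d"],z)
E
python3 - <<'E'
from h import *
p,d,W=load("pics/top0.npz")
c=p[180:290,205:425]; c=cv2.resize(c,None,fx=3.6,fy=3.6,interpolation=cv2.INTER_CUBIC); cv2.imwrite("pics/topz.png",c)
z=W[...,2]
print("table",np.median(z[300:400,190:260]))
np.set_printoptions(precision=1,suppress=True)
# vice: blue region
hsv=cv2.cvtColor(p,cv2.COLOR_BGR2HSV)
m=(z>8)&(z<200); m[:, :205]=0; m[:,340:]=0; m[:215]=0; m[290:]=0
m=m.astype(np.uint8); n,l,s,cc=cv2.connectedComponentsWithStats(m); print(s,cc)
k=1+np.argmax(s[1:,4]); 
P=W[(l==k)]
low=P[(P[:,2]<30)]; 
r=cv2.minAreaRect(P[:,:2].astype(np.float32)); print("all",r,cv2.boxPoints(r)); 
for a,b in [(8,22),(22,30),(50,62),(62,70),(75,90),(90,105),(140,160)]:
    Q=P[(P[:,2]>a)&(P[:,2]<b)]
    if len(Q)>5:
        r=cv2.minAreaRect(Q[:,:2].astype(np.float32)); print(a,b,len(Q),r,Q.mean(0))
# housing
m=(z>6)&(z<120); mm=np.zeros_like(m); mm[195:240,392:430]=1; P=W[m&mm]
print(len(P),P.min(0),P.max(0))
for a,b in [(15,30),(65,90)]:
    Q=P[(P[:,2]>a)&(P[:,2]<b)]
    r=cv2.minAreaRect(Q[:,:2].astype(np.float32)); print(a,b,len(Q),r,Q.mean(0))
E
```

```text
table 0.5284222051303045
[[     0      0    640    480 303442]
 [   279    215      1      1      1]
 [   231    218      1      1      1]
 [   285    218      2      2      2]
 [   312    218      1      1      1]
 [   317    218      1      1      1]
 [   325    219      1      1      1]
 [   213    221      1      1      1]
 [   301    220      1      1      1]
 [   294    222      1      1      1]
 [   219    223    109     57   3689]
 [   227    224      1      1      1]
 [   263    224      1      1      1]
 [   283    225      1      1      1]
 [   325    225      2      2      2]
 [   208    226      1      1      1]
 [   218    227      1      1      1]
 [   227    227      1      1      1]
 [   288    227      1      1      1]
 [   244    229      1      1      1]
 [   336    231      1      1      1]
 [   217    232      2      1      2]
 [   246    233      1      1      1]
 [   210    235      1      1      1]
 [   216    234      1      1      1]
 [   215    237      1      2      2]
 [   251    236      1      1      1]
 [   254    236      1      1      1]
 [   337   
[... 3126 characters left out ...]
6992492675781, 194.8776397705078), (77.763427734375, 79.77965545654297), 12.6773042678833) [507.  195.1  81.5]
90 105 171 ((498.3738098144531, 196.00253295898438), (52.96686935424805, 42.32444381713867), 10.895444869995117) [500.1 191.6  99. ]
140 160 68 ((461.9823303222656, 170.11135864257812), (20.505603790283203, 20.615882873535156), 1.4439195394515991) [461.9 169.8 148.6]
448 [ 558.  -325.1    6. ] [ 683.9 -219.    89.4]
15 30 176 ((618.8814086914062, -262.49713134765625), (59.56462860107422, 40.47404098510742), 35.78652572631836) [ 617.  -258.3   25.1]
65 90 118 ((619.2117309570312, -262.6248779296875), (31.503808975219727, 30.210996627807617), 14.182916641235352) [ 618.5 -263.    79.2]
```

View pics/topz.png

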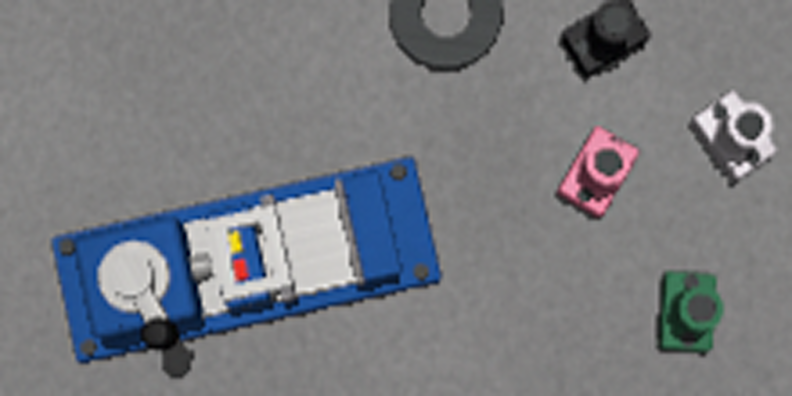

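In the zoomed top view the housing is at about (735,135), its long side running up-left to down-right. The vice has a red tab at (240,268), a yellow tab at (236,240) and the knob at (160,332).

Estimates so far:

| Item | Position | Angle |
|---|---|---|
| Vice | (523.5, 115) | yaw 12.8° |
| Crank | – | about 2.78 rad |
| Housing | (619, -262.5) | long axis 35.8° |

These agree with the given sizes. I'll move over the vice for a wrist look.

```bash
cat >> h.py <<'E'
from scipy.spatial.transform import Rotation as Ro
def rel(x,y,z,phi):
    s=env.state(); R=Ro.from_quat(s["tcp_rot"]); 
    T=Ro.from_matrix(np.array([[np.cos(phi),np.sin(phi),0],[np.sin(phi),-np.cos(phi),0],[0,0,-1]]))
    return R.inv().apply(np.array([x,y,z])-s["tool_pos"])/1000, (R.inv()*T).as_rotvec(degrees=True)
def snap(n,f):
    i=imaging.camera_info(n); p,d=imaging.capture(n); cv2.imwrite(f"pics/{f}.png",p)
    np.savez(f"pics/{f}.npz",p=p,d=d,mtx=i["mtx"],D=i["D"],R=i["R"],t=i["t"]); return p,d,world(p,d,i)
np.set_printoptions(precision=4,suppress=True)
E
python3 - <<'E'
from h import *
print(rel(545,90,255,np.radians(35.8)))
E
```

```text
(array([-0.3019,  0.5054,  0.0005]), array([ 0.0075,  0.0524, 39.7741]))
```

```bash
python3 -m crank '[[[-0.302,0.505,0,0,0,39.8,-1],[-0.302,0.505,0,0,0,39.8,-1],[-0.302,0.505,0,0,0,39.8,-1],[-0.302,0.505,0,0,0,39.8,-1],[-0.302,0.505,0,0,0,39.8,-1],[-0.302,0.505,0,0,0,39.8,-1],[-0.302,0.505,0,0,0,39.8,-1],[-0.302,0.505,0,0,0,39.8,-1]]]'; python3 - <<'E'
from h import *
print(env.state()["tool_pos"],rel(545,90,255,np.radians(35.8)))
E
```

```text
clock: 0.82
tool_pos: [366.2, 269.7, 255.7]
tcp_rot: [0.952, 0.307, -0.0, -0.0]
force: [1.2, 0.2, 0.7]
opening: 1.0
[366.1858 269.7129 255.7454] (array([0.0401, 0.2503, 0.0007]), array([-0.003 ,  0.0006, -0.0439]))
```

```bash
python3 -m crank '[[[0.04,0.25,0,0,0,0,-1],[0.04,0.25,0,0,0,0,-1],[0.04,0.25,0,0,0,0,-1],[0.04,0.25,0,0,0,0,-1],[0.04,0.25,0,0,0,0,-1],[0.04,0.25,0,0,0,0,-1],[0.04,0.25,0,0,0,0,-1],[0.04,0.25,0,0,0,0,-1]]]'; python3 - <<'E'
from h import *
s=env.state();print(s["tool_pos"],s["qvel"]); snap("wrist","w1")
E
```

```text
clock: 1.48
tool_pos: [544.6, 90.4, 254.8]
tcp_rot: [0.952, 0.306, -0.001, -0.0]
force: [-0.6, 0.3, -0.2]
opening: 1.0
[544.6359  90.4426 254.8126] [ 0.0561 -0.041   0.0461  0.0067  0.0016  0.0184]
```

View pics/w1.png

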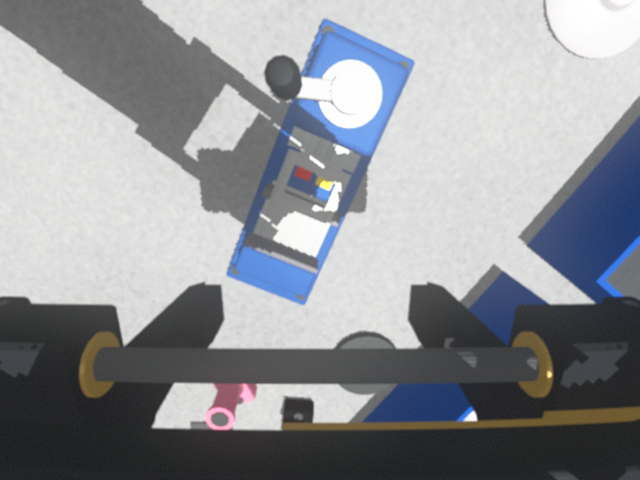

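The wrist view shows the whole vice, with its far end at (232,272)–(305,300), the tabs at (303,173) and (324,186), and the knob at (283,76). I'll fit the vice pose.

```bash
python3 - <<'E'
from h import *
p,d,W=load("pics/w1.npz")
z=W[...,2]
m=(z>8)&(z<170); m[:,:200]=0;m[:,420:]=0;m[300:]=0
n,l,s,cc=cv2.connectedComponentsWithStats(m.astype(np.uint8)); k=1+np.argmax(s[1:,4]); P=W[l==k]
print("table",np.median(z[200:280,60:150]))
r=cv2.minAreaRect(P[P[:,2]<35][:,:2].astype(np.float32));print(r)
for a,b in [(8,20),(22,30),(50,62),(62,70),(75,90),(90,105),(140,160)]:
    Q=P[(P[:,2]>a)&(P[:,2]<b)]
    if len(Q)>5:
        r=cv2.minAreaRect(Q[:,:2].astype(np.float32)); print(a,b,len(Q),r[0],r[1],r[2],Q.mean(0))
# in vice frame guess
psi=np.radians(12.8); o=np.array([523.5,115.2])
B=np.array([[np.cos(psi),np.sin(psi)],[-np.sin(psi),np.cos(psi)]])
V=(P[:,:2]-o)@B.T
for a,b in [(15,22),(23,29),(55,61),(62,67),(77,84)]:
    s_=(P[:,2]>a)&(P[:,2]<b); Q=V[s_]
    print(a,b,len(Q),"x",np.percentile(Q[:,0],[1,99]),"y",np.percentile(Q[:,1],[1,10,50,90,99]))
    if a==55:
        h=np.histogram(Q[:,1],bins=np.arange(-120,40,4)); print(list(zip(h[1].astype(int),h[0])))
E
```

```text
table -0.30930574055168913
((519.4242553710938, 118.147216796875), (100.793212890625, 290.5704040527344), 12.623682975769043)
8 20 4523 (519.4242553710938, 118.147216796875) (100.793212890625, 290.5704040527344) 12.623682975769043 [511.8847 118.2031  15.4749]
22 30 3786 (516.708740234375, 119.40504455566406) (84.16785430908203, 268.91998291015625) 12.670788764953613 [526.3454  84.6507  24.892 ]
50 62 4266 (527.8673706054688, 81.45394897460938) (80.41427612304688, 154.11093139648438) 12.555109977722168 [531.4042  61.8429  57.9711]
62 70 2646 (518.9130859375, 121.20465087890625) (62.27876663208008, 72.73340606689453) 12.731341361999512 [520.2261 113.9526  63.7737]
75 90 6830 (501.47149658203125, 195.44908142089844) (78.9611587524414, 79.57622528076172) 12.249295234680176 [503.4084 196.3119  80.4661]
90 105 2181 (490.2736511230469, 191.48410034179688) (57.305843353271484, 31.885149002075195) 18.584285736083984 [494.1856 190.5732  98.8605]
140 160 1074 (458.7467041015625, 170.81724548339844) (22.463666915893555, 22.64370346069336) 70.37513732910156 [459.4667 170.5511 147.2252]
15 22 3342
[... 909 characters left out ...]
4(-36), np.int64(0)), (np.int64(-32), np.int64(17)), (np.int64(-28), np.int64(72)), (np.int64(-24), np.int64(70)), (np.int64(-20), np.int64(25)), (np.int64(-16), np.int64(1)), (np.int64(-12), np.int64(105)), (np.int64(-8), np.int64(228)), (np.int64(-4), np.int64(223)), (np.int64(0), np.int64(195)), (np.int64(4), np.int64(179)), (np.int64(8), np.int64(115)), (np.int64(12), np.int64(48)), (np.int64(16), np.int64(51)), (np.int64(20), np.int64(75)), (np.int64(24), np.int64(0)), (np.int64(28), np.int64(0)), (np.int64(32), np.int64(0))]
62 67 2644 x [-33.8516  27.3728] y [-28.9682 -25.4146   2.679   22.1161  26.3553]
77 84 5267 x [-39.969   33.8536] y [ 45.0842  49.6075  88.4616 116.4393 120.8375]
```

```bash
python3 - <<'E'
from h import *
p,d,W=load("pics/side0.npz")
z=W[...,2]
np.set_printoptions(precision=1,suppress=True)
print("table",np.median(z[330:420,180:280]))
for nm,box in [("vice",(190,285,255,352))]:
    m=(z>8)&(z<170); mm=np.zeros_like(m); mm[box[0]:box[1],box[2]:box[3]]=1
    n,l,s,cc=cv2.connectedComponentsWithStats((m&mm).astype(np.uint8)); k=1+np.argmax(s[1:,4]); P=W[l==k]
    psi=np.radians(12.7); o=np.array([523.5,115.2])
    B=np.array([[np.cos(psi),np.sin(psi)],[-np.sin(psi),np.cos(psi)]]); V=(P[:,:2]-o)@B.T
    for a,b in [(14,22),(23,29),(56,62),(62,67),(77,84),(145,153)]:
        s_=(P[:,2]>a)&(P[:,2]<b); Q=V[s_]
        if len(Q): print(a,b,len(Q),"x",np.percentile(Q[:,0],[1,99]),"y",np.percentile(Q[:,1],[1,99]),Q.mean(0))
m=(z>15)&(z<120); mm=np.zeros_like(m); mm[300:345,385:417]=1; P=W[m&mm]
for a,b in [(20,30),(74,90)]:
    Q=P[(P[:,2]>a)&(P[:,2]<b)]
    r=cv2.minAreaRect(Q[:,:2].astype(np.float32)); print(a,b,len(Q),r,Q.mean(0))
np.set_printoptions(precision=4,suppress=True)
print(rel(637,-287,255,np.radians(35.8)))
E
```

```text
table 0.8745910123047835
14 22 663 x [-51.6  45.9] y [-144.5  138.2] [-22.8 -56.4]
23 29 249 x [-42.6  35.9] y [-128.2  111.3] [-12.7 -38.3]
56 62 452 x [-41.3  36.8] y [-114.9   89.1] [ -6.1 -52.6]
62 67 269 x [-40.   30.4] y [-101.3  104.5] [-4.3  3.6]
77 84 180 x [-39.4  35.9] y [ 39.7 116.3] [-1.4 59.2]
145 153 33 x [-58.4 -39.7] y [53.7 74. ] [-49.8  63.9]
20 30 211 ((615.6868896484375, -265.8948059082031), (61.05870056152344, 39.83034896850586), 35.0887336730957) [ 609.3 -274.6   25.6]
74 90 153 ((616.9862060546875, -264.26312255859375), (34.57872009277344, 31.32522201538086), 57.783809661865234) [ 615.7 -265.7   78.8]
(array([-0.1453,  0.362 , -0.0001]), array([-0.0575,  0.0538, -0.0917]))
```

```bash
python3 -m crank '[[[-0.145,0.362,0,0,0,0,-1],[-0.145,0.362,0,0,0,0,-1],[-0.145,0.362,0,0,0,0,-1],[-0.145,0.362,0,0,0,0,-1],[-0.145,0.362,0,0,0,0,-1],[-0.145,0.362,0,0,0,0,-1],[-0.145,0.362,0,0,0,0,-1],[-0.145,0.362,0,0,0,0,-1]]]'; python3 - <<'E'
from h import *
print(rel(637,-287,255,np.radians(35.8)))
E
```

```text
clock: 2.2
tool_pos: [624.3, -231.5, 256.2]
tcp_rot: [0.951, 0.308, 0.0, -0.0]
force: [-0.3, 0.2, 1.1]
opening: 0.997
(array([-0.0222,  0.0524,  0.0012]), array([-0.0086, -0.0126,  0.0808]))
```

```bash
python3 -m crank '[[[-0.022,0.05,0,0,0,0,-1],[-0.022,0.05,0,0,0,0,-1],[-0.022,0.05,0,0,0,0,-1]]]'; python3 - <<'E'
from h import *
p,d,W=snap("wrist","w2"); s=env.state(); print(s["tool_pos"],s["qvel"])
z=W[...,2]
hsv=cv2.cvtColor(p,cv2.COLOR_BGR2HSV)
m=((z>15)&(z<100)).astype(np.uint8); m[300:]=0
n,l,st,cc=cv2.connectedComponentsWithStats(m)
for k in range(1,n):
    if st[k,4]>300:
        P=W[l==k]; r=cv2.minAreaRect(P[(P[:,2]<32)][:,:2].astype(np.float32)) if (P[:,2]<32).sum()>5 else None
        T=P[P[:,2]>74]; rt=cv2.minAreaRect(T[:,:2].astype(np.float32)) if len(T)>5 else None
        print(cc[k],st[k,4],p[l==k].mean(0),r,rt)
E
```

```text
clock: 2.45
tool_pos: [635.4, -286.5, 254.7]
tcp_rot: [0.952, 0.306, -0.0, -0.0]
force: [-0.3, -0.0, 0.3]
opening: 1.006
[ 635.5562 -284.4341  255.1289] [ 0.0398 -0.0368  0.0378  0.0069 -0.0049  0.007 ]
[559.8195 143.4319] 12137 [125.9755  76.1219  54.6346] ((796.3206787109375, -101.80502319335938), (141.59017944335938, 316.8143005371094), 31.553651809692383) ((788.7269897460938, -127.79734802246094), (100.07392883300781, 228.81776428222656), 30.88152313232422)
[220.0516  66.2687] 3026 [ 91.1702 105.0202  81.2158] ((478.7723388671875, -224.7955322265625), (40.64030456542969, 59.29844665527344), 84.76280212402344) ((478.2138671875, -224.6119842529297), (31.87235450744629, 32.61936569213867), 63.81814193725586)
[355.4347  74.9759] 2984 [208.9226 195.4903 229.7621] ((586.9494018554688, -156.93240356445312), (39.939998626708984, 60.63154983520508), 59.40620040893555) ((587.2412109375, -156.63253784179688), (31.76363754272461, 32.26536560058594), 84.20986938476562)
[ 65.8068 129.0446] 1434 [243.2127 245.1116 244.963 ] ((369.9650573730469, -369.94696044921875), (60.177425384521484, 60.1252
[... 847 characters left out ...]
, 66.38212585449219) None
[444.509 275.223] 1713 [129.0029  84.46    67.042 ] ((810.0593872070312, -252.97979736328125), (134.0418243408203, 64.0245361328125), 35.46964645385742) ((797.2783813476562, -242.14517211914062), (62.42395782470703, 23.66047477722168), 24.079246520996094)
[ 19.2404 286.4495] 961 [124.205   79.616   60.1103] ((402.36212158203125, -560.2142333984375), (4.1170759201049805, 76.27715301513672), 89.96339416503906) None
[213.5199 282.8418] 904 [106.0454 123.6737 162.7323] ((592.8115844726562, -416.7826843261719), (59.340702056884766, 20.09762191772461), 3.0277647972106934) ((565.1317749023438, -424.8840026855469), (9.752991676330566, 0.9630408883094788), 64.96289825439453)
```

View pics/w2.png

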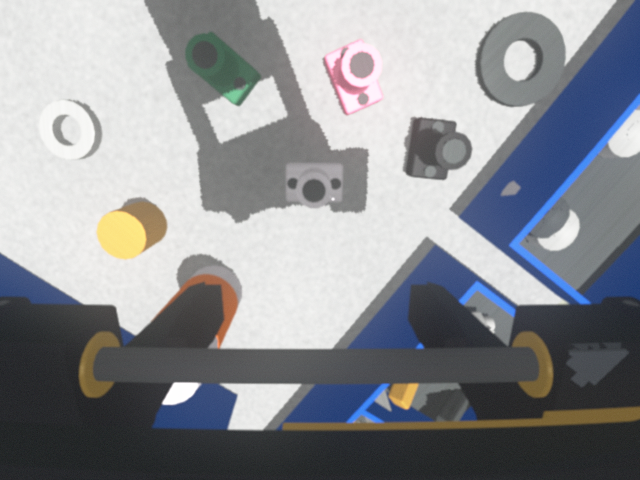

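```bash
python3 - <<'E'
from h import *
p,d,W=snap("wrist","w3"); s=env.state(); print(s["tool_pos"],s["qvel"])
z=W[...,2]
m=((z>15)&(z<100)).astype(np.uint8); m[130:230,270:350]*=2; m[m!=2]=0
P=W[m>0]
for Q in (P[P[:,2]<32],P[P[:,2]>74]):print(len(Q),cv2.minAreaRect(Q[:,:2].astype(np.float32)))
p,d,W=load("pics/top0.npz"); z=W[...,2]
m=(z>140)&(z<180); m[:190]=0;m[250:]=0;m[:,:440]=0;m[:,510:]=0
print("can",cv2.minAreaRect(W[m][:,:2].astype(np.float32)))
print(rel(615.8,-263.6,130,np.radians(35.3)))
E
```

```text
[ 635.7032 -283.1989  255.6779] [ 0.0231 -0.0235  0.0144  0.0004 -0.0004  0.0002]
1274 ((615.1775512695312, -263.48736572265625), (60.10005187988281, 39.97039794921875), 35.37058639526367)
1049 ((615.3557739257812, -263.576416015625), (32.42544937133789, 32.281742095947266), 60.818790435791016)
can ((597.8544311523438, -437.6364440917969), (62.507057189941406, 62.03866958618164), 53.358158111572266)
(array([-0.0047, -0.0274,  0.1257]), array([-0.0472, -0.0084,  0.5436]))
```

```bash
python3 -m crank '[[[-0.005,-0.027,0.06,0,0,0.3,-1],[-0.005,-0.027,0.12,0,0,0.3,-1],[-0.005,-0.027,0.12,0,0,0.3,-1],[-0.005,-0.027,0.12,0,0,0.3,-1],[-0.005,-0.027,0.12,0,0,0.3,-1],[-0.005,-0.027,0.12,0,0,0.3,-1],[-0.005,-0.027,0.12,0,0,0.3,-1]]]';  python3 - <<'E'
from h import *
print(rel(616,-263.6,53,np.radians(35.3)),env.state()["qvel"])
snap("side","s1")
E
```

```text
clock: 3.13
tool_pos: [617.1, -266.1, 139.3]
tcp_rot: [0.952, 0.305, 0.002, 0.002]
force: [-0.6, 0.3, 0.5]
opening: 1.003
(array([ 0.0004, -0.0032,  0.0863]), array([ 0.2972, -0.1174,  0.2137])) [-0.0068  0.0048  0.0088 -0.0003 -0.0067 -0.0013]
```

View pics/s1.png

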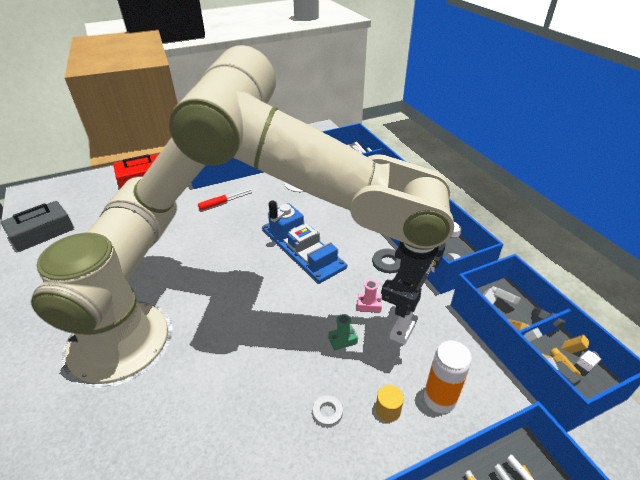

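The gripper is above the housing at (403,320) and clear of its neighbours. I'll descend and grip.

```bash
python3 -m crank '[[[0,-0.003,0.03,0,0,0,-1],[0,-0.003,0.06,0,0,0,-1],[0,-0.003,0.086,0,0,0,-1],[0,-0.003,0.086,0,0,0,-1],[0,-0.003,0.086,0,0,0,-1],[0,-0.003,0.086,0,0,0,-1]]]';  python3 - <<'E'
from h import *
print(rel(616,-263.6,53,np.radians(35.3)),env.state()["qvel"])
E
```

```text
clock: 3.68
tool_pos: [615.1, -264.2, 52.5]
tcp_rot: [0.952, 0.305, 0.001, 0.002]
force: [-0.0, -0.2, 1.5]
opening: 0.997
(array([ 0.0011, -0.    , -0.0005]), array([ 0.2134, -0.0852,  0.1702])) [ 0.002  -0.0105 -0.0021  0.001  -0.0056 -0.0007]
```

```bash
python3 -m crank '[[[0,0,0,0.2,0,0,0],[0,0,0,0.2,0,0,1],[0,0,0,0.2,0,0,1],[0,0,0,0.2,0,0,1],[0,0,0,0.2,0,0,1],[0,0,0,0.2,0,0,1],[0,0,0,0.2,0,0,1],[0,0,0,0.2,0,0,1]]]' 35;  python3 - <<'E'
from h import *
s=env.state(); print(s["tool_pos"],s["force"],s["opening"]*88,s["qvel"])
snap("wrist","w4")
E
```

```text
clock: 4.35
tool_pos: [614.0, -263.5, 49.7]
tcp_rot: [0.952, 0.305, -0.001, -0.002]
force: [-0.5, 0.9, 0.3]
opening: 0.418
[ 613.9609 -263.4509   49.7077] [-0.4884  0.8889  0.2834] 36.79853604676134 [ 0.0007  0.0009 -0.0003  0.0032 -0.0001 -0.001 ]
```

View pics/w4.png

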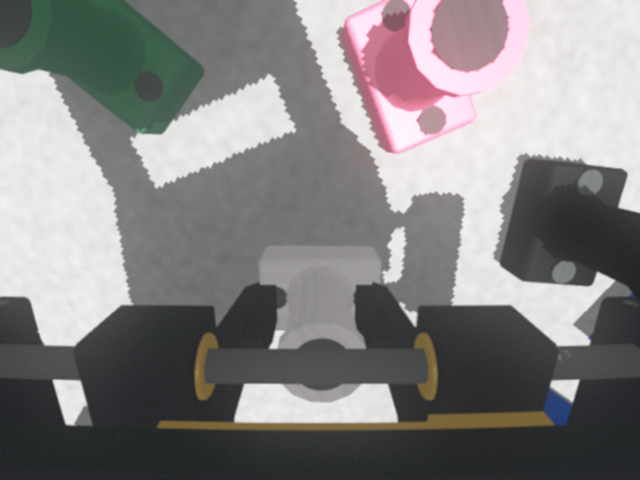

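```bash
python3 -m crank '[[[0,0,-0.002,0,0,0,1],[0,0,-0.002,0,0,0,1],[0,0,-0.002,0,0,0,1],[0,0,-0.002,0,0,0,1]]]' 35;  python3 - <<'E'
from h import *
s=env.state(); print(s["tool_pos"],s["force"],s["opening"]*88,s["qvel"],Ro.from_quat(s["tcp_rot"]).as_matrix()[:,2])
E
```

```text
clock: 4.73
tool_pos: [613.8, -263.4, 51.5]
tcp_rot: [0.952, 0.305, -0.001, -0.002]
force: [0.2, 0.7, -1.7]
opening: 0.349
[ 613.8133 -263.4342   51.4875] [ 0.2275  0.7249 -1.6742] 30.704162332497987 [-0.0008 -0.0025 -0.0005  0.0026 -0.0013 -0.0008] [-0.0025  0.0031 -1.    ]
```

```bash
python3 -m crank '[[[0,0,0,0,0,0,1],[0,0,0,0,0,0,1],[0,0,0,0,0,0,1],[0,0,0,0,0,0,1]]]' 35;  python3 - <<'E'
from h import *
s=env.state(); print(s["tool_pos"],s["force"],s["opening"]*88,s["qvel"],Ro.from_quat(s["tcp_rot"]).as_matrix()[:,2])
E
```

```text
clock: 5.07
tool_pos: [613.9, -263.5, 51.7]
tcp_rot: [0.952, 0.305, -0.001, -0.002]
force: [0.6, -0.8, -2.6]
opening: 0.35
[ 613.9466 -263.5008   51.6773] [ 0.6063 -0.8251 -2.5511] 30.786870028608902 [ 0.0006  0.0012 -0.0001 -0.0001  0.0002  0.0003] [-0.0021  0.0029 -1.    ]
```

```bash
python3 -m crank '[[[0,0,-0.03,0,0,0,1],[0,0,-0.07,0,0,0,1],[0,0,-0.11,0,0,0,1],[0,0,-0.13,0,0,0,1],[0,0,-0.13,0,0,0,1],[0,0,-0.13,0,0,0,1],[0,0,-0.13,0,0,0,1]]]';  python3 - <<'E'
from h import *
s=env.state(); print(s["tool_pos"],s["force"],s["opening"]*88,s["qvel"])
print(rel(530.5,63,181,np.radians(12.7)))
snap("side","s2")
E
```

```text
clock: 5.65
tool_pos: [613.6, -263.5, 179.4]
tcp_rot: [0.952, 0.305, -0.002, -0.003]
force: [-0.8, 0.4, -1.6]
opening: 0.347
[ 613.5752 -263.4608  179.3889] [-0.7584  0.3747 -1.6252] 30.553445100391173 [-0.0002  0.016   0.007  -0.001   0.0043 -0.002 ]
(array([ 0.1218, -0.3141,  0.0004]), array([-0.3677,  0.1525, 22.7724]))
```

View pics/s2.png

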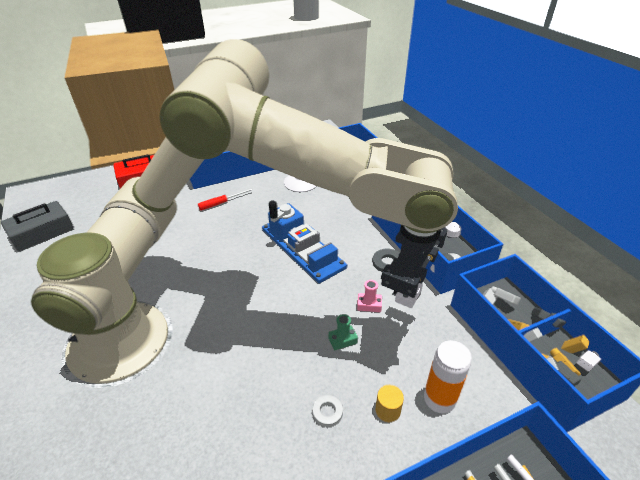

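The housing is lifted: its foot shows below the gripper at (405,292) and the table spot is empty. Next I'll carry it over the vice.

```bash
python3 -m crank '[[[0.008,-0.02,0,0,0,2,1],[0.02,-0.05,0,0,0,4,1],[0.032,-0.083,0,0,0,7,1],[0.045,-0.116,0,0,0,10,1],[0.058,-0.15,0,0,0,13,1],[0.071,-0.183,0,0,0,16,1],[0.084,-0.216,0,0,0,19,1],[0.097,-0.25,0,0,0,22,1]]]';  python3 - <<'E'
from h import *
s=env.state(); print(s["tool_pos"],s["force"],s["opening"]*88)
print(rel(530.5,63,181,np.radians(12.7)))
E
```

```text
clock: 6.37
tool_pos: [546.8, -2.4, 180.9]
tcp_rot: [0.993, 0.116, -0.002, -0.002]
force: [0.7, -0.0, -1.9]
opening: 0.347
[546.8454  -2.3772 180.8585] [ 0.7202 -0.0145 -1.9139] 30.52306964279101
(array([-0.0009, -0.0674,  0.0002]), array([-0.2596,  0.2341,  0.605 ]))
```

```bash
python3 -m crank '[[[0,-0.025,0,0,0,0.3,1],[0,-0.045,0,0,0,0.3,1],[0,-0.058,0,0,0,0.3,1],[0,-0.064,0,-0.2,0.2,0.3,1],[0,-0.064,0,-0.2,0.2,0.3,1],[0,-0.064,0,-0.2,0.2,0.3,1],[0,-0.064,0,-0.2,0.2,0.3,1],[0,-0.064,0,-0.2,0.2,0.3,1]]]';  python3 - <<'E'
from h import *
s=env.state(); print(s["tool_pos"],s["qvel"],s["opening"]*88)
print(rel(530.5,63,181,np.radians(12.7)))
snap("wrist","w5");snap("side","s5"); print(env.state()["tool_pos"])
p=cv2.imread("pics/s5.png"); cv2.imwrite("pics/s5z.png",cv2.resize(p[150:300,220:420],None,fx=4,fy=4,interpolation=cv2.INTER_CUBIC))
E
```

```text
clock: 7.03
tool_pos: [533.5, 57.3, 182.6]
tcp_rot: [0.993, 0.114, 0.001, 0.0]
force: [0.5, 0.7, -2.5]
opening: 0.348
[533.4806  57.3171 182.6084] [ 0.0026 -0.0027  0.0006  0.0017 -0.0009  0.0005] 30.61757099759506
(array([-0.0016, -0.0062,  0.0016]), array([ 0.0193, -0.1128,  0.4015]))
[533.4229  57.5705 182.7295]
```

View pics/w5.png

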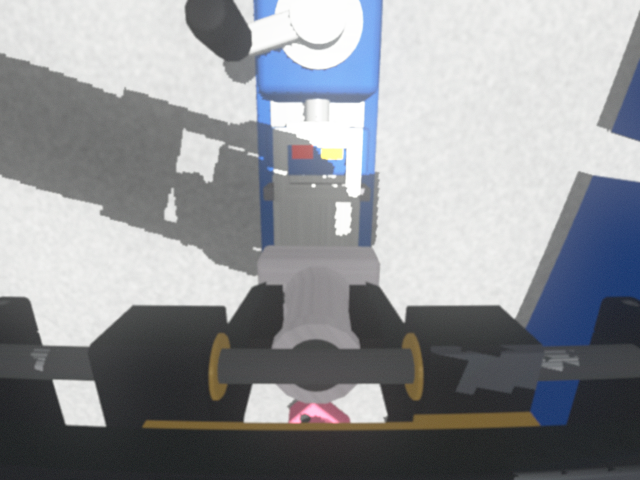

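View pics/s5z.png

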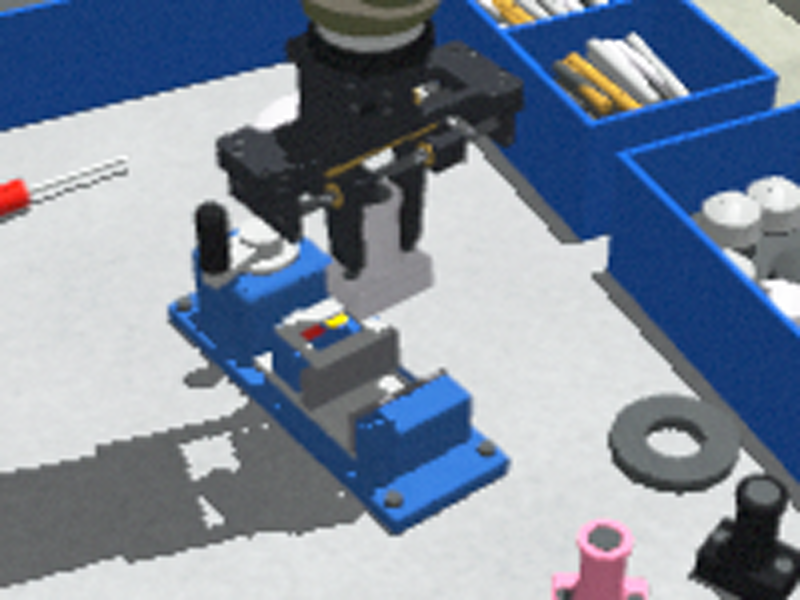

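In the wrist view the foot sits at (258–380, 250–285) in line with the vice, with the tabs at (302,152) and (332,152). The side view shows it held level above the jaws. I'll compare housing and vice in this one view.

```bash
python3 - <<'E'
from h import *
np.set_printoptions(precision=1,suppress=True)
p,d,W=load("pics/w5.npz"); z=W[...,2]
print("table",np.median(z[200:280,420:500]))
def rect(m,n):
    Q=W[m]; r=cv2.minAreaRect(Q[:,:2].astype(np.float32)); print(n,len(Q),r,Q.mean(0)); return Q
roi=np.zeros_like(z,bool); roi[240:300,240:400]=1
Q=rect(roi&(z>145)&(z<165),"foot")
s5=np.load("pics/w5.npz")
t=np.array([533.45,57.45]); ph=np.radians(12.7)
ex=np.array([np.cos(ph),np.sin(ph)]); ey=np.array([-np.sin(ph),np.cos(ph)])
print("foot rel TCP in vice axes x",np.percentile((Q[:,:2]-t)@ex,[1,50,99]),"y",np.percentile((Q[:,:2]-t)@ey,[1,99]), "z",np.percentile(Q[:,2],[5,50,95]))
# foot far top edge: fit
yy=(Q[:,:2]-t)@ey; xx=(Q[:,:2]-t)@ex
bins=np.arange(-24,25,6); pts=[(b+3,np.percentile(yy[(xx>b)&(xx<b+6)],98)) for b in bins if ((xx>b)&(xx<b+6)).sum()>5]; print(pts, "slope deg",np.degrees(np.polyfit(*np.array(pts).T,1)[0]))
roi[:]=0; roi[0:250,250:390]=1
for a,b in [(8,22),(23,28),(55,62),(62,67),(76,86)]:
    m=roi&(z>a)&(z<b); Q=W[m]; X=(Q[:,:2]-t)@ex; Y=(Q[:,:2]-t)@ey
    print(a,b,len(Q),"x",np.percentile(X,[1,99]),"y",np.percentile(Y,[1,99]),np.median(Q[:,2]))
# edge angles: gear head side / base side
m=roi&(z>10)&(z<22); Q=W[m]; X=(Q[:,:2]-t)@ex; Y=(Q[:,:2]-t)@ey
for sg in (1,99):
    pts=[(b+5,np.percentile(X[(Y>b)&(Y<b+10)],sg)) for b in range(20,180,10) if ((Y>b)&(Y<b+10)).sum()>8]; pts=np.array(pts); print(sg,np.degrees(np.polyfit(pts[:,0],pts[:,1],1)[0]),np.median(pts[:,1])); print(pts[:,1])
hsv=cv2.cvtColor(p,cv2.COLOR_BGR2HSV)
E
```

```text
table -0.3076009466616107
foot 3960 ((531.7379760742188, 66.06826782226562), (60.17149353027344, 20.889514923095703), 13.390698432922363) [530.3  71.  157. ]
foot rel TCP in vice axes x [-28.6  -0.3  29.1] y [ 1.8 18.9] z [147.8 157.8 163.3]
[(np.int64(-21), np.float64(18.75718382110138)), (np.int64(-15), np.float64(18.780039942906342)), (np.int64(-9), np.float64(18.77680087792198)), (np.int64(-3), np.float64(18.841799009968135)), (np.int64(3), np.float64(18.946060575438548)), (np.int64(9), np.float64(18.83223354462313)), (np.int64(15), np.float64(18.903537016875152)), (np.int64(21), np.float64(18.910402391632818)), (np.int64(27), np.float64(18.877794769043508))] slope deg 0.17784577342203284
8 22 3355 x [-50.2  49.6] y [-18.6 168.4] 15.559654684935259
23 28 5557 x [-36.8  36. ] y [-15.8 101.3] 24.778143809273388
55 62 2885 x [-38.7  38. ] y [ 30.4 101.6] 59.60821993605067
62 67 4755 x [-31.   30.3] y [ 29.7 101.6] 63.72178043183704
76 86 7513 x [-36.9  36.8] y [102.9 154.1] 79.7917660617162
1 16.813803237619343 -49.95159882661429
[-50.4 -50.2 -49.9 -50.3 -50.  -50.4 -49.9 -49.7 -49.2 -50.  -50.2 -50.1
  48.8  48.7 -49.9 -49.5]
99 0.09632602185042968 49.5899633525577
[49.7 49.  49.5 49.6 49.3 49.7 49.8 49.4 48.7 49.3 49.3 49.7 49.7 49.8
 50.1 49.4]
```

```bash
python3 -m crank '[[[0,-0.0065,0.01,0,0,0,1],[0,-0.0065,0.03,0,0,0,1],[0,-0.0065,0.048,0,0,0,1],[0,-0.0065,0.054,0,0,0,1],[0,-0.0065,0.054,0,0,0,1],[0,-0.0065,0.054,0,0,0,1],[0,-0.0065,0.054,0,0,0,1]]]';  cat > m.py <<'E'
from h import *
import sys
np.set_printoptions(precision=1,suppress=True)
f=sys.argv[1]
s=env.state(); p,d,W=snap("wrist",f); z=W[...,2]
t=s["tool_pos"][:2]; tz=s["tool_pos"][2]; ph=np.radians(12.7)
print(s["tool_pos"],s["qvel"],s["force"],s["opening"]*88)
ex=np.array([np.cos(ph),np.sin(ph)]); ey=np.array([-np.sin(ph),np.cos(ph)])
U=np.stack([(W[...,:2]-t)@ex,(W[...,:2]-t)@ey],-1)
roi=np.zeros_like(z,bool); roi[220:300,240:400]=1
Q=U[roi&(z>tz-33)&(z<tz-20)&(abs(U[...,0])<40)]
if len(Q)>20: print("foot x",np.percentile(Q[:,0],[1,99]),"y",np.percentile(Q[:,1],[1,50,98,99.5]),len(Q))
roi[:]=0; roi[0:260,200:440]=1; roi&=abs(U[...,0])<60
for a,b in [(8,22),(23,28),(55,61),(62,67),(76,86)]:
    Q=U[roi&(z>a)&(z<b)]
    if len(Q)>20: print(a,b,len(Q),"x",np.percentile(Q[:,0],[1,99]),"y",np.percentile(Q[:,1],[0.5,2,99]))
E
python3 m.py w6; python3 - <<'E'
from h import *
snap("side","s6")
p=cv2.imread("pics/s6.png"); cv2.imwrite("pics/s6z.png",cv2.resize(p[170:300,230:400],None,fx=4.5,fy=4.5,interpolation=cv2.INTER_CUBIC))
E
```

```text
clock: 7.72
tool_pos: [532.4, 64.6, 129.7]
tcp_rot: [0.993, 0.115, 0.002, 0.0]
force: [0.2, 0.1, -2.2]
opening: 0.348
[532.4  64.6 129.7] [-0. -0.  0. -0. -0. -0.] [ 0.2  0.1 -2.2] 30.60808569184965
foot x [-28.7  29.1] y [ 2.1 14.6 18.9 19.1] 3342
8 22 3261 x [-50.7  49. ] y [-12.2  -9.5 101.1]
23 28 4295 x [-37.2  35.6] y [ 0.4  0.9 94.3]
55 61 3883 x [-39.1  37.7] y [22.4 24.2 94.4]
62 67 7339 x [-31.6  29.8] y [22.4 23.  94.4]
76 86 10987 x [-37.3  36.1] y [ 18.5  95.4 135.1]
```

View pics/w6.png

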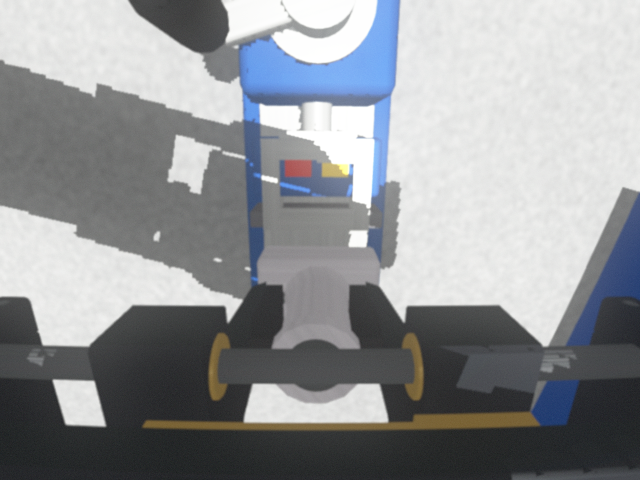

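View pics/s6z.png

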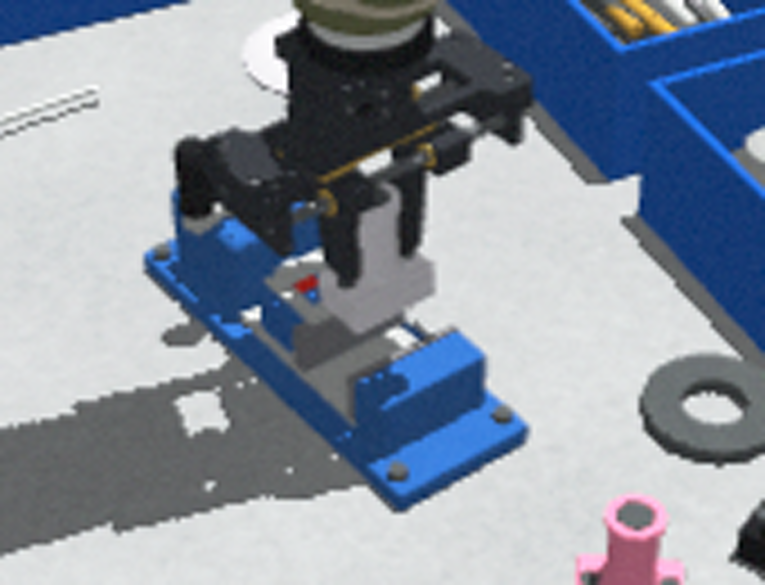

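In both views the foot hangs above the gap, about 3.5 mm short of the pad plate (foot edge at row 250, plate edge just above it) and about 1 mm off in x. I'll correct that and lower.

```bash
python3 -m crank '[[[-0.001,0.0005,0,0,0,0,1],[-0.001,0.0005,0.012,0,0,0,1],[-0.001,0.0005,0.024,0,0,0,1],[-0.001,0.0005,0.036,0,0,0,1],[-0.001,0.0005,0.045,0,0,0,1],[-0.001,0.0005,0.048,0,0,0,1],[-0.001,0.0005,0.048,0,0,0,1],[-0.001,0.0005,0.048,0,0,0,1]]]';python3 m.py w7
```

```text
clock: 8.48
tool_pos: [531.4, 63.9, 81.3]
tcp_rot: [0.993, 0.115, 0.001, 0.0]
force: [-0.2, -0.4, -1.9]
opening: 0.348
[531.4  63.9  81.3] [ 0. -0. -0.  0.  0. -0.] [-0.2 -0.4 -1.9] 30.659460395641872
foot x [-36.   37.5] y [ 2.2 15.1 32.7 35.5] 3629
8 22 3108 x [-49.5  50.1] y [  4.3   5.3 101.9]
23 28 4027 x [-35.9  36.5] y [ 8.9 32.5 95.1]
55 61 6486 x [-38.2  38.7] y [20.8 24.5 95.2]
62 67 12785 x [-30.4  31. ] y [22.9 23.5 95.1]
76 86 16198 x [-36.3  36.7] y [ 95.8  96.3 119.2]
```

View pics/w7.png

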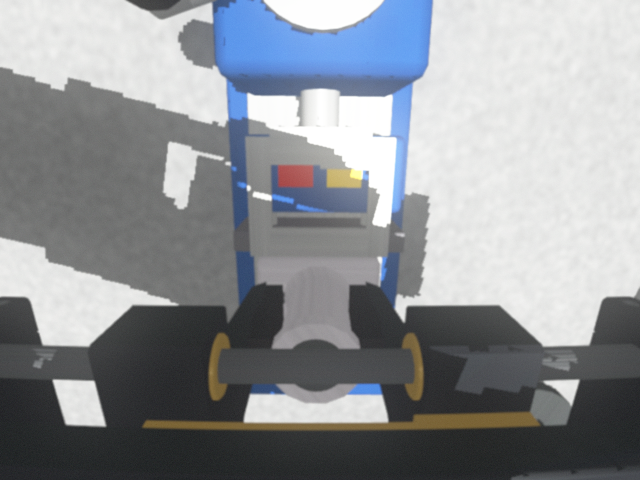

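The foot is between the jaws and centred, with no contact force. I'll lower the last 5 mm.

```bash
python3 -m crank '[[[0,0,0.002,0,0,0,1],[0,0,0.004,0,0,0,1],[0,0,0.005,0,0,0,1],[0,0,0.0055,0,0,0,1],[0,0,0.0055,0,0,0,1]]]';python3 - <<'E'
from h import *
s=env.state(); print(s["tool_pos"],s["force"],s["ft_torque"])
E
```

```text
clock: 8.95
tool_pos: [531.1, 63.9, 75.2]
tcp_rot: [0.993, 0.115, 0.001, -0.0]
force: [-0.5, 0.7, -3.5]
opening: 0.354
[531.0811  63.9165  75.2012] [-0.459   0.675  -3.5292] [-0.0657  0.0539  0.0003]
```

```bash
python3 -m crank '[[[0,0,0.0005,0,0,0,1],[0,0,0.001,0,0,0,1],[0,0,0.001,0,0,0,1]]]';python3 m.py w8; python3 - <<'E'
from h import *
snap("side","s8")
p=cv2.imread("pics/s8.png"); cv2.imwrite("pics/s8z.png",cv2.resize(p[170:300,230:400],None,fx=4.5,fy=4.5,interpolation=cv2.INTER_CUBIC))
s=env.state(); print(s["tool_pos"],s["force"],s["ft_torque"])
E
```

```text
clock: 9.2
tool_pos: [531.5, 63.8, 74.7]
tcp_rot: [0.993, 0.115, 0.002, 0.0]
force: [-0.1, 0.2, 2.0]
opening: 0.352
[531.5  63.8  74.7] [ 0. -0.  0.  0.  0. -0.] [-0.1  0.2  2. ] 31.016616540096393
foot x [-34.8  36.1] y [ 2.2 14.1 34.5 36.4] 3021
8 22 3008 x [-49.6  49.9] y [  6.8   7.9 102.3]
23 28 4248 x [-36.   36.4] y [32.3 32.6 95.2]
55 61 6974 x [-38.2  38.6] y [23.6 25.2 95.2]
62 67 13649 x [-30.5  30.9] y [24.  24.7 95.1]
76 86 16276 x [-36.4  36.6] y [ 95.8  96.3 116.9]
[531.4608  63.8603  74.7026] [1.0473 0.1829 1.6676] [-0.121   0.0614 -0.0065]
```

View pics/s8z.png

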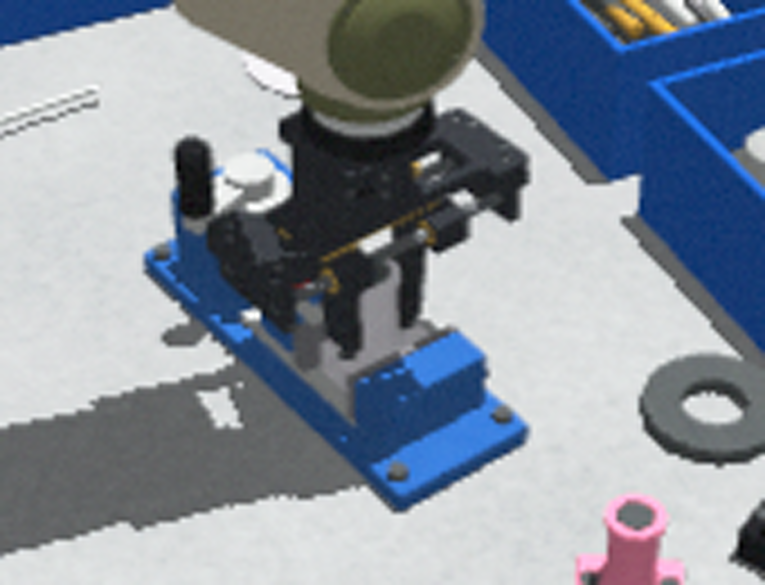

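Force z went from -3 to +2 N, so the housing is resting on the bed between the jaws. I'll release.

```bash
python3 -m crank '[[[0,0,0,0,0,0,0.2],[0,0,0,0,0,0,-0.4],[0,0,0,0,0,0,-0.4],[0,0,0,0,0,0,-0.4],[0,0,0,0,0,0,-0.4],[0,0,0,0,0,0,-0.4],[0,0,0,0,0,0,-0.4],[0,0,0,0,0,0,-0.4]]]';python3 - <<'E'
from h import *
s=env.state(); print(s["tool_pos"],s["force"],s["opening"]*88)
E
```

```text
clock: 9.97
tool_pos: [531.1, 63.9, 74.3]
tcp_rot: [0.993, 0.115, 0.001, -0.0]
force: [-0.5, 0.4, -0.4]
opening: 0.704
[531.1135  63.9297  74.2756] [-0.4641  0.4039 -0.4483] 61.921635251563806
```

Now straight up to z≈200, then look.

```bash
python3 -m crank '[[[0,0,-0.02,0,0,0,-0.4],[0,0,-0.05,0,0,0,-0.4],[0,0,-0.085,0,0,0,-0.4],[0,0,-0.12,0,0,0,-0.4],[0,0.03,-0.14,0,0,0,-0.4],[0,0.04,-0.14,0,0,0,-0.4],[0,0.04,-0.14,0,0,0,-0.4],[0,0.04,-0.14,0,0,0,-0.4]]]';python3 m.py w9; python3 - <<'E'
from h import *
snap("side","s9")
p=cv2.imread("pics/s9.png"); cv2.imwrite("pics/s9z.png",cv2.resize(p[170:300,230:400],None,fx=4.5,fy=4.5,interpolation=cv2.INTER_CUBIC))
p,d,W=snap("top","t9")
cv2.imwrite("pics/t9z.png",cv2.resize(p[200:300,205:345],None,fx=5,fy=5,interpolation=cv2.INTER_CUBIC))
E
```

```text
clock: 10.63
tool_pos: [539.4, 25.0, 213.0]
tcp_rot: [0.993, 0.114, -0.0, -0.0]
force: [0.3, 1.5, -0.4]
opening: 0.699
[539.4  25.  213. ] [0. 0. 0. 0. 0. 0.] [ 0.3  1.5 -0.4] 61.47307869789366
8 22 4625 x [-48.9  50.8] y [-42.2 -41.2 174.6]
23 28 2128 x [-35.8  37.9] y [ 14.2  14.5 134.8]
55 61 5910 x [-38.   39.8] y [-19.8 -18.6 135. ]
62 67 4174 x [-29.9  31.8] y [ 62.8  63.5 135.1]
76 86 4959 x [-35.6  38. ] y [135.2 135.8 164.8]
```

View pics/w9.png

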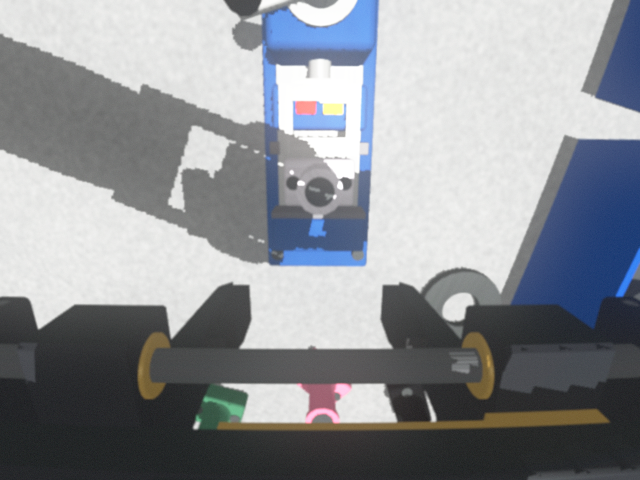

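View pics/s9z.png

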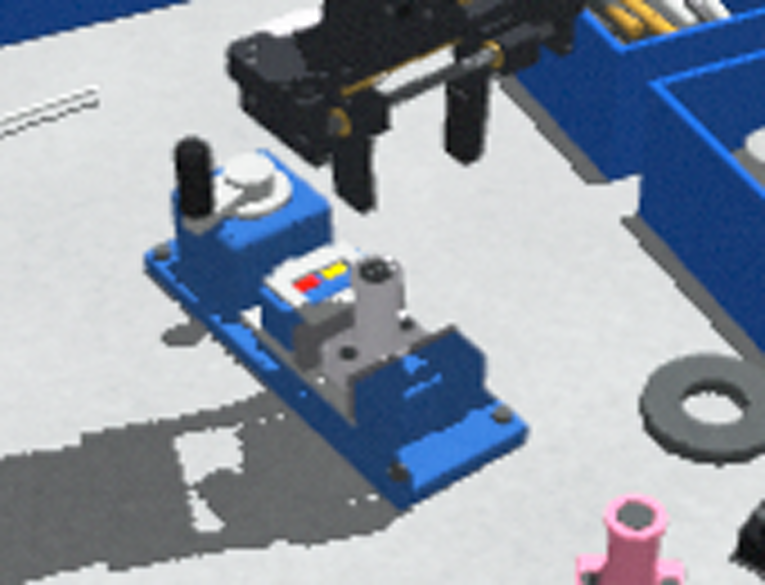

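View pics/t9z.png

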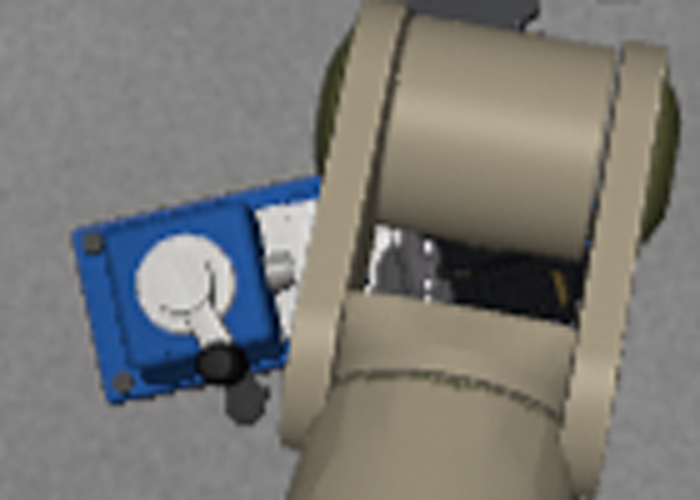

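The housing stands upright between the jaws, with its neck at (318,190) in the wrist view and at (380,300) in the side zoom. Both tabs are in. Next I'll look at the knob.

```bash
python3 - <<'E'
from h import *
print(rel(472,125,213,np.radians(12.7)))
E
```

```text
(array([-0.0429, -0.112 ,  0.0001]), array([-0.0526,  0.0097,  0.5096]))
```

```bash
python3 -m crank '[[[-0.012,-0.03,0,0,0,0,-0.4],[-0.026,-0.07,0,0,0,0,-0.4],[-0.043,-0.112,0,0,0,0.5,-0.4],[-0.043,-0.112,0,0,0,0.5,-0.4],[-0.043,-0.112,0,0,0,0.5,-0.4],[-0.043,-0.112,0,0,0,0.5,-0.4],[-0.043,-0.112,0,0,0,0.5,-0.4],[-0.043,-0.112,0,0,0,0.5,-0.4]]]';python3 m.py w10; python3 - <<'E'
from h import *
p,d,W=load("pics/w10.npz"); z=W[...,2]
roi=np.zeros_like(z,bool); roi[:280,150:450]=1
Q=W[roi&(z>143)&(z<153)]; print("knob",len(Q),cv2.minAreaRect(Q[:,:2].astype(np.float32)),np.median(Q[:,2]),cv2.minEnclosingCircle(Q[:,:2].astype(np.float32)))
for a,b in ((90,98),(98,110),(78,84)):
    Q=W[roi&(z>a)&(z<b)]; print(a,len(Q),cv2.minAreaRect(Q[:,:2].astype(np.float32)))
E
```

```text
clock: 11.45
tool_pos: [473.1, 123.3, 213.9]
tcp_rot: [0.994, 0.11, 0.001, 0.0]
force: [1.0, -0.2, -0.2]
opening: 0.7
[473.1 123.3 213.9] [-0. -0.  0.  0.  0.  0.] [ 1.  -0.2 -0.2] 61.63474703098313
8 22 3086 x [-5.6 58.7] y [-41.6 -37.4 128.4]
23 28 457 x [ 5.1 59.6] y [-38.3   2.   92.4]
55 61 987 x [ 7.5 59.3] y [-27.2 -27.1   7.3]
62 67 1230 x [ 5.1 59.3] y [-25.5 -24.   87.3]
76 86 5053 x [ 6.7 59.5] y [ 25.7  26.7 102.3]
knob 1220 ((458.69244384765625, 170.91604614257812), (22.352209091186523, 22.534008026123047), 74.88038635253906) 148.12707734849613 ((458.4178771972656, 170.78271484375), 11.7897310256958)
90 811 ((484.72967529296875, 187.82188415527344), (42.426429748535156, 21.18472671508789), 41.0486946105957)
98 1760 ((486.5787353515625, 184.93692016601562), (69.12899780273438, 32.196041107177734), 34.4005241394043)
78 5668 ((501.94049072265625, 195.54379272460938), (75.0791015625, 76.51914978027344), 13.006299018859863)
```

View pics/w10.png

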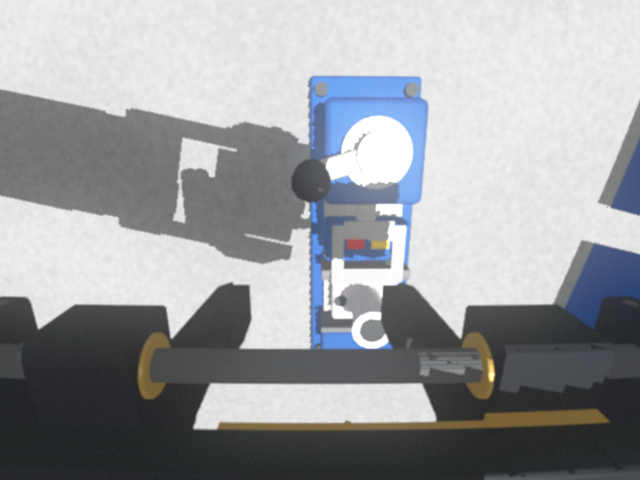

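The knob is at (311,180) in the wrist view, which gives world (458.6, 170.9). The axis is at about (502, 195.7), so the radius is 49.8 mm, matching the given 50. I'll go over it and down.

```bash
python3 - <<'E'
from h import *
print(rel(458.6,170.9,126,np.radians(12.7)))
E
```

```text
(array([-0.0039, -0.0496,  0.0879]), array([ 0.0137, -0.1039, -0.1063]))
```

```bash
python3 -m crank '[[[-0.002,-0.025,0,0,0,0,-0.4],[-0.004,-0.048,0,0,0,0,-0.4],[-0.004,-0.0495,0.03,0,0,0,-0.4],[-0.004,-0.0495,0.06,0,0,0,-0.4],[-0.004,-0.0495,0.087,0,0,0,-0.4],[-0.004,-0.0495,0.087,0,0,0,-0.4],[-0.004,-0.0495,0.087,0,0,0,-0.4],[-0.004,-0.0495,0.087,0,0,0,-0.4]]]';python3 - <<'E'
from h import *
s=env.state(); print(s["tool_pos"],s["force"],rel(458.6,170.9,126,np.radians(12.7)))
p,d,W=snap("side","s11")
cv2.imwrite("pics/s11z.png",cv2.resize(p[170:300,230:400],None,fx=4.5,fy=4.5,interpolation=cv2.INTER_CUBIC))
E
```

```text
clock: 12.17
tool_pos: [459.0, 171.4, 128.6]
tcp_rot: [0.994, 0.11, 0.002, -0.0]
force: [0.1, 0.5, -0.9]
opening: 0.702
[458.9893 171.3903 128.5866] [ 0.0675  0.4725 -0.9322] (array([-0.0005,  0.0004,  0.0026]), array([ 0.0251, -0.2402, -0.0641]))
```

View pics/s11z.png

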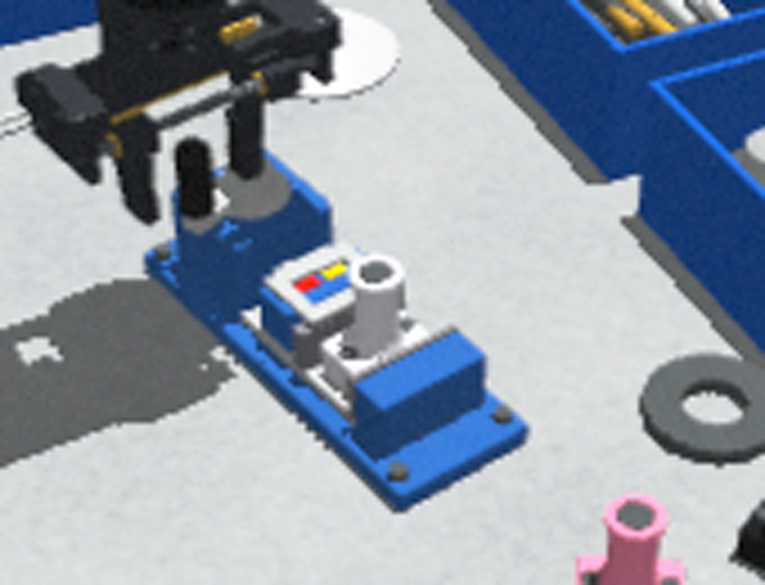

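The fingers straddle the knob and both tabs are visible at (307,284) and (335,270). I'll close on it.

```bash
python3 -m crank '[[[0,0,0.002,0,0,0,0.5],[0,0,0.002,0,0,0,1],[0,0,0.002,0,0,0,1],[0,0,0.002,0,0,0,1],[0,0,0.002,0,0,0,1],[0,0,0.002,0,0,0,1],[0,0,0.002,0,0,0,1],[0,0,0.002,0,0,0,1]]]' 20;python3 - <<'E'
from h import *
s=env.state(); print(s["tool_pos"],s["force"],s["opening"]*88,s["qvel"])
E
```

```text
clock: 12.88
tool_pos: [458.9, 171.8, 125.4]
tcp_rot: [0.994, 0.11, 0.002, -0.0]
force: [4.3, 1.3, -1.9]
opening: 0.267
[458.8949 171.7982 125.4211] [ 4.2917  1.2714 -1.8948] 23.45928587017423 [ 0.0004 -0.0005 -0.0012 -0.0003  0.0004 -0.0021]
```

Gripped at 23.5 mm. In tool axes the crank centre is at (+47, -14) mm and the knob at θ≈163.5°. I'll wind 80° first and check the forces.

```bash
python3 -m crank '[[[0,-0.0087,0,0,0,0,1],[-0.002,-0.0172,0,0,0,0,1],[0.0021,-0.0341,0,0,0,0,1],[0.0117,-0.0486,0,0,0,0,1],[0.0256,-0.0589,0,0,0,0,1]]]' 20; cat > k.py <<'E'
from h import *
import sys
s=env.state(); R=Ro.from_quat(s["tcp_rot"]); A=np.array([502,195.8,s["tool_pos"][2]])
v=R.inv().apply(s["tool_pos"]-A); f=R.inv().apply(s["force"])
th=np.degrees(np.arctan2(v[1],v[0]))%360; r=np.hypot(v[0],v[1])
er=v[:2]/r; et=np.array([-er[1],er[0]])
print("th %.1f r %.1f Fr %.1f Ft %.1f Fz %.1f z %.1f op %.1f t %.2f"%(th,r,f[:2]@er,f[:2]@et,f[2],s["tool_pos"][2],s["opening"]*88,s["clock"]), "qv",np.abs(s["qvel"]).max())
print("v",v,"rot",(R.inv()*Ro.from_matrix(np.array([[np.cos(.2217),np.sin(.2217),0],[np.sin(.2217),-np.cos(.2217),0],[0,0,-1]]))).as_rotvec(degrees=True))
if len(sys.argv)>1:
    n=sys.argv[1]; p,d,W=snap("side",n)
    sub=p[222:248,286:316].astype(int); 
    for nm,m in (("red",(sub[...,2]>120)&(sub[...,1]<70)&(sub[...,0]<70)),("yel",(sub[...,2]>150)&(sub[...,1]>120)&(sub[...,0]<90))):
        if m.sum(): ys,xs=np.nonzero(m); Z=W[222:248,286:316,2][m]; print(nm,m.sum(),"px",xs.mean()+286,ys.mean()+222,"top row",ys.min()+222,"z med %.1f"%np.median(Z[Z>0]), "bot row",ys.max()+222)
    cv2.imwrite(f"pics/{n}z.png",cv2.resize(p[185:275,250:360],None,fx=6,fy=6,interpolation=cv2.INTER_CUBIC))
E
python3 k.py s12
```

```text
clock: 13.3
tool_pos: [470.7, 234.6, 125.3]
tcp_rot: [0.994, 0.111, 0.002, 0.002]
force: [11.6, -19.5, -2.3]
opening: 0.265
th 243.9 r 49.8 Fr -22.4 Ft -3.2 Fz 2.4 z 125.3 op 23.3 t 13.30 qv 0.6020363084927379
v [-21.956  -44.7365  -0.2362] rot [ 0.1969 -0.2151  0.025 ]
red 8 px 298.25 233.0 top row 232 z med 62.5 bot row 234
yel 10 px 304.3 230.2 top row 229 z med 61.4 bot row 231
```

View pics/s12z.png

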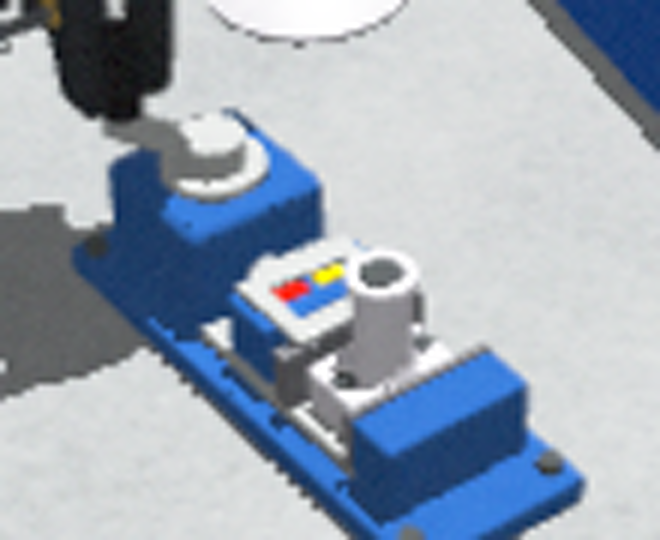

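```bash
python3 -m crank '[[[0.001,0.002,0,0,0,0,1],[0.001,0.002,0,0,0,0,1]]]' 20; python3 k.py
```

```text
clock: 13.52
tool_pos: [471.4, 234.1, 125.4]
tcp_rot: [0.994, 0.11, 0.001, -0.001]
force: [-0.5, 5.2, 1.7]
opening: 0.26
th 244.1 r 49.0 Fr 4.4 Ft 2.9 Fz -1.7 z 125.4 op 22.9 t 13.52 qv 0.013925984504504576
v [-21.4444 -44.1108   0.0216] rot [-0.1012 -0.1504 -0.026 ]
```

The tabs are still in, and wound angle is about 82°. The radial force was partly dynamic and partly from my centre being about 1 mm off. I'll correct the centre to (501.25, 195.0) and go on in smaller steps.

```bash
sed -i 's/A=np.array(\[502,195.8/A=np.array([501.25,195.0/' k.py; python3 -m crank '[[[0.0099,-0.0033,0,0,0,0,1],[0.0203,-0.0046,0,0,0,0,1],[0.0307,-0.0036,0,0,0,0,1],[0.0407,-0.0005,0,0,0,0,1],[0.0498,0.0046,0,0,0,0,1],[0.0576,0.0115,0,0,0,0,1],[0.062,0.017,0,0,0,0,1],[0.062,0.017,0,0,0,0,1]]]' 20; python3 k.py s13
```

```text
clock: 14.18
tool_pos: [537.5, 231.3, 125.7]
tcp_rot: [0.994, 0.11, 0.004, -0.002]
force: [12.3, 8.7, -5.0]
opening: 0.262
th 327.6 r 51.3 Fr 14.8 Ft 2.5 Fz 5.1 z 125.7 op 23.1 t 14.18 qv 0.024125438971672474
v [ 43.2663 -27.5013   0.3991] rot [-0.1483 -0.4342 -0.0716]
red 8 px 298.625 233.75 top row 233 z med 61.9 bot row 235
yel 8 px 304.625 230.75 top row 230 z med 62.1 bot row 232
```

View pics/s13z.png

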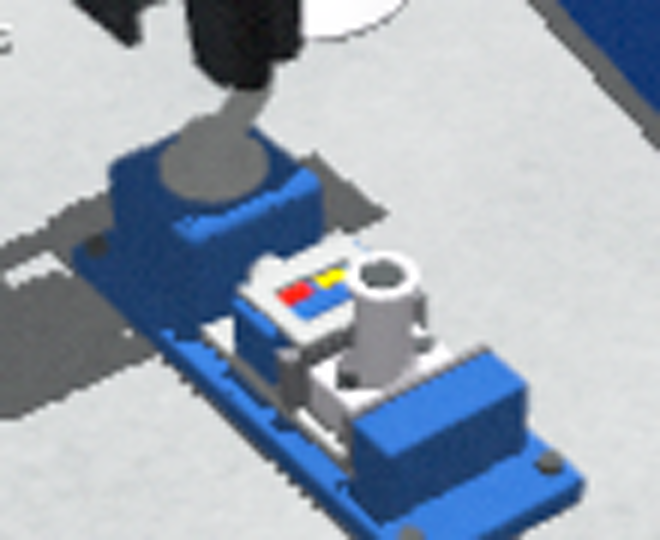

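```bash
python3 - <<'E'
from h import *
from scipy.optimize import least_squares
P=np.array([[458.9,171.8],[471.4,234.1],[537.5,231.3]])
print(least_squares(lambda c:np.hypot(*(P-c[:2]).T)-c[2],[502,195,50]).x, (q:=least_squares(lambda c:np.hypot(*(P-c).T)-50,[502,195])).x,q.fun)
E
python3 k.py
```

```text
[502.8692 195.3819  49.8939] [502.9492 195.2755] [-0.0858  0.0269 -0.0848]
th 327.5 r 51.2 Fr 14.4 Ft 3.1 Fz 5.0 z 125.7 op 23.0 t 14.23 qv 0.012189715357786948
v [ 43.2207 -27.4973   0.4072] rot [-0.1137 -0.4674 -0.0652]
```

The circle fit through the three points gives centre (502.9, 195.3) and radius 49.9, which agrees with the given 50 mm. Wound angle is 163° and both tabs are in. I'll continue another 36° with an outward correction.

```bash
sed -i 's/A=np.array(\[501.25,195.0/A=np.array([502.9,195.3/' k.py; python3 -m crank '[[[0.0035,0.004,0,0,0,0,1],[0.006,0.0085,0,0,0,0,1],[0.0075,0.0135,0,0,0,0,1],[0.0088,0.0185,0,0,0,0,1],[0.0095,0.0235,0,0,0,0,1],[0.0095,0.029,0,0,0,0,1],[0.0095,0.029,0,0,0,0,1],[0.0095,0.029,0,0,0,0,1]]]' 20; python3 k.py s14
```

```text
clock: 14.9
tool_pos: [552.2, 203.8, 125.6]
tcp_rot: [0.994, 0.11, 0.003, -0.0]
force: [6.9, 0.6, -1.4]
opening: 0.263
th 2.8 r 50.0 Fr 6.9 Ft 0.6 Fz 1.4 z 125.6 op 23.2 t 14.90 qv 0.003582839493011583
v [49.9382  2.4641  0.2535] rot [ 0.0182 -0.2899 -0.0521]
red 7 px 298.7142857142857 233.85714285714286 top row 233 z med 62.0 bot row 235
yel 8 px 304.75 231.0 top row 230 z med 60.3 bot row 232
```

View pics/s14z.png

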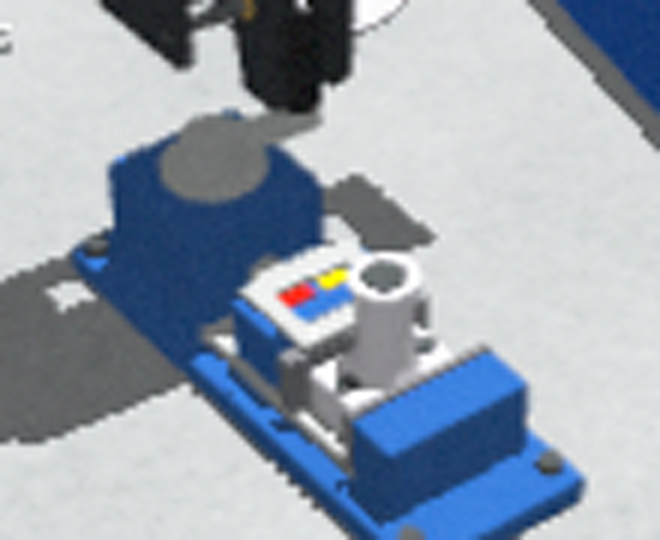

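Radius now reads 50.0 mm and wound angle is 199°. Tabs are still in: red at (297,294), yellow at (332,280). Another 24°.

```bash
python3 -m crank '[[[-0.0003,0.005,0,0,0,0,1],[-0.0012,0.0103,0,0,0,0,1],[-0.0028,0.0153,0,0,0,0,1],[-0.005,0.0201,0,0,0,0,1],[-0.005,0.0201,0,0,0,0,1]]]' 20; python3 k.py s15
```

```text
clock: 15.37
tool_pos: [551.2, 182.7, 125.6]
tcp_rot: [0.994, 0.11, 0.002, -0.0]
force: [4.6, -2.3, -0.8]
opening: 0.262
th 27.2 r 49.9 Fr 5.0 Ft 1.1 Fz 0.8 z 125.6 op 23.0 t 15.37 qv 0.015499556684795428
v [44.4185 22.8408  0.1783] rot [ 0.0196 -0.22   -0.0611]
red 8 px 298.75 234.0 top row 233 z med 61.9 bot row 235
yel 9 px 305.22222222222223 231.0 top row 230 z med 61.0 bot row 232
```

```bash
python3 -m crank '[[[-0.0035,0.006,0,0,0,0,1],[-0.0073,0.0107,0,0,0,0,1],[-0.0073,0.0107,0,0,0,0,1]]]' 20; python3 k.py s16
```

```text
clock: 15.67
tool_pos: [546.2, 170.6, 125.6]
tcp_rot: [0.994, 0.11, 0.002, 0.0]
force: [4.1, -3.7, -0.5]
opening: 0.262
th 42.3 r 49.9 Fr 5.4 Ft 1.2 Fz 0.6 z 125.6 op 23.1 t 15.67 qv 0.020887649832217574
v [36.8761 33.576   0.1403] rot [ 0.0453 -0.1768 -0.0534]
red 11 px 299.0 234.0 top row 233 z med 62.0 bot row 235
yel 6 px 305.3333333333333 230.83333333333334 top row 230 z med 61.9 bot row 232
```

```bash
python3 -m crank '[[[-0.005,0.0048,0,0,0,0,1],[-0.01,0.0084,0,0,0,0,1],[-0.01,0.0084,0,0,0,0,1]]]' 20; python3 k.py s17
```

```text
clock: 15.97
tool_pos: [538.2, 160.2, 125.5]
tcp_rot: [0.994, 0.11, 0.001, 0.0]
force: [2.9, -5.4, -0.8]
opening: 0.266
th 57.5 r 49.7 Fr 5.8 Ft 1.8 Fz 0.8 z 125.5 op 23.4 t 15.97 qv 0.020672732591876422
v [26.7141 41.9487  0.1155] rot [ 0.0627 -0.1493 -0.0397]
red 11 px 299.0 234.0 top row 233 z med 61.3 bot row 235
yel 9 px 305.55555555555554 231.11111111111111 top row 230 z med 61.2 bot row 232
```

View pics/s17z.png

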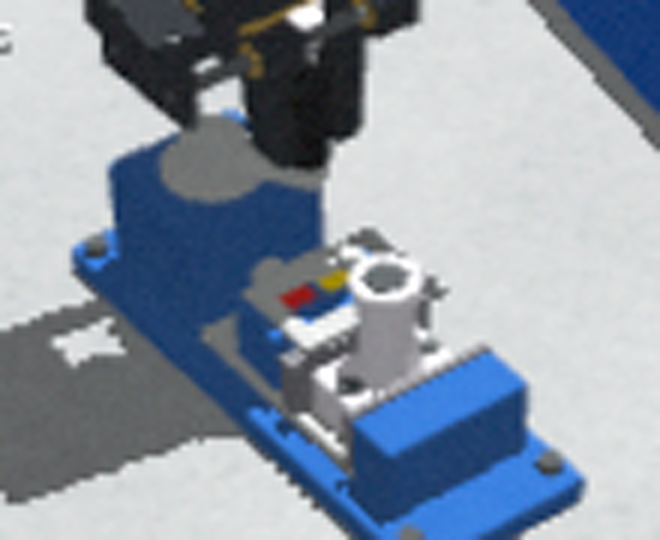

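Tabs are in but now in shadow: red at (298,297), yellow at (335,282). Wound angle is 254°. Continuing.

```bash
python3 -m crank '[[[-0.006,0.0035,0,0,0,0,1],[-0.0117,0.0059,0,0,0,0,1],[-0.0117,0.0059,0,0,0,0,1]]]' 20; python3 k.py s18
```

```text
clock: 16.27
tool_pos: [527.6, 152.1, 125.5]
tcp_rot: [0.994, 0.11, 0.001, 0.0]
force: [0.5, -4.2, 0.4]
opening: 0.265
th 72.9 r 49.7 Fr 3.9 Ft 1.6 Fz -0.4 z 125.5 op 23.3 t 16.27 qv 0.02650185833817735
v [14.65   47.5341  0.0571] rot [ 0.04   -0.0936 -0.0316]
red 12 px 299.3333333333333 234.16666666666666 top row 233 z med 61.7 bot row 235
yel 9 px 305.55555555555554 231.11111111111111 top row 230 z med 62.2 bot row 232
```

```bash
python3 -m crank '[[[-0.0068,0.0016,0,0,0,0,1],[-0.0129,0.0024,0,0,0,0,1],[-0.0129,0.0024,0,0,0,0,1]]]' 20; python3 k.py s19
```

```text
clock: 16.57
tool_pos: [515.2, 147.1, 125.4]
tcp_rot: [0.994, 0.11, 0.001, 0.0]
force: [-0.8, -2.8, 2.6]
opening: 0.266
th 88.4 r 49.7 Fr 2.5 Ft 1.5 Fz -2.6 z 125.4 op 23.4 t 16.57 qv 0.027941407666162463
v [ 1.388  49.6884  0.0108] rot [ 0.01   -0.0852 -0.0214]
red 11 px 298.90909090909093 234.1818181818182 top row 233 z med 61.8 bot row 235
yel 11 px 305.3636363636364 231.1818181818182 top row 230 z med 61.4 bot row 233
```

```bash
python3 -m crank '[[[-0.007,-0.0002,0,0,0,0,1],[-0.013,-0.0011,0,0,0,0,1],[-0.013,-0.0011,0,0,0,0,1]]]' 20; python3 k.py s20
```

```text
clock: 16.87
tool_pos: [502.0, 145.6, 125.4]
tcp_rot: [0.994, 0.11, 0.001, -0.0]
force: [-1.8, -0.4, 4.0]
opening: 0.263
th 103.8 r 49.7 Fr 0.4 Ft 1.8 Fz -4.0 z 125.4 op 23.1 t 16.87 qv 0.031888530893279324
v [-11.8257  48.3072  -0.0233] rot [-0.0072 -0.0833 -0.0184]
red 10 px 298.9 234.3 top row 233 z med 62.7 bot row 235
yel 11 px 305.3636363636364 231.45454545454547 top row 230 z med 61.3 bot row 233
```

View pics/s20z.png

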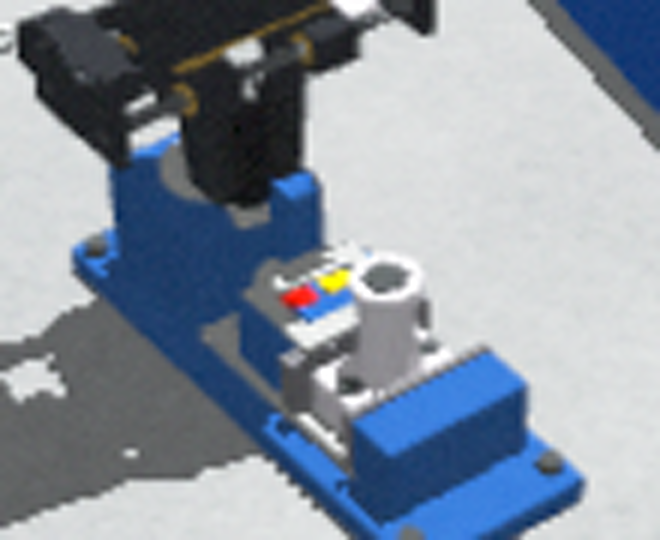

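Both tabs still in: red at (299,297), yellow at (335,280). Wound angle is 300°.

```bash
python3 -m crank '[[[-0.0066,-0.0021,-0.0003,0,0,0,1],[-0.0122,-0.0047,-0.0003,0,0,0,1],[-0.0122,-0.0047,-0.0003,0,0,0,1]]]' 20; python3 k.py s21
```

```text
clock: 17.17
tool_pos: [488.9, 147.6, 125.4]
tcp_rot: [0.994, 0.111, 0.001, -0.0]
force: [-2.0, 1.1, 1.2]
opening: 0.265
th 119.0 r 49.7 Fr -0.5 Ft 2.2 Fz -1.2 z 125.4 op 23.4 t 17.17 qv 0.031344508578481006
v [-24.1261  43.4776  -0.0284] rot [-0.0043 -0.0597 -0.0108]
red 29 px 299.41379310344826 232.72413793103448 top row 230 z med 70.9 bot row 235
yel 13 px 305.3076923076923 231.53846153846155 top row 230 z med 62.4 bot row 233
```

View pics/s21z.png

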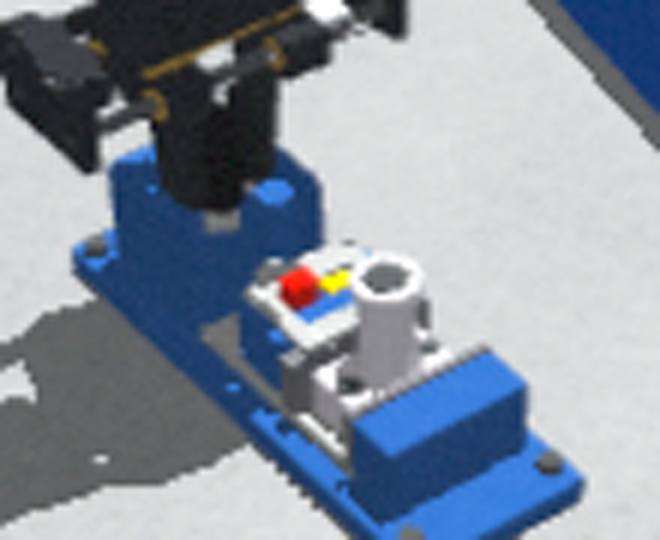

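```bash
python3 -m crank '[[[0,0,0,0,0,0,0.2],[0,0,0,0,0,0,-0.3],[0,0,0,0,0,0,-0.3],[0,0,0,0,0,0,-0.3],[0,0,0,0,0,0,-0.3],[0,0,0,0,0,0,-0.3],[0,0,0,0,0,0,-0.3]]]'; python3 k.py
```

```text
clock: 17.8
tool_pos: [490.1, 147.3, 125.5]
tcp_rot: [0.994, 0.11, 0.001, -0.0]
force: [-0.5, 0.5, -0.2]
opening: 0.647
th 117.6 r 49.7 Fr -0.4 Ft 0.6 Fz 0.2 z 125.5 op 57.0 t 17.80 qv 0.0024708107116207787
v [-23.0089  44.0753  -0.0381] rot [ 0.0128 -0.1194 -0.032 ]
```

The red tab has popped: it is a raised block at (300,287) with z≈71, and yellow is still flat. The knob is released, so I'll lift straight away and check.

```bash
python3 -m crank '[[[0,0,-0.015,0,0,0,-0.3],[0,0,-0.04,0,0,0,-0.3],[0,0,-0.075,0,0,0,-0.3],[0,0,-0.11,0,0,0,-0.3],[0,0.02,-0.12,0,0,0,-0.3],[0,0.03,-0.12,0,0,0,-0.3],[0,0.03,-0.12,0,0,0,-0.3],[0,0.03,-0.12,0,0,0,-0.3]]]'; python3 k.py s22; python3 - <<'E'
from h import *
snap("wrist","w22"); print(env.state()["force"],env.state()["clock"])
E
```

```text
clock: 18.47
tool_pos: [495.9, 117.7, 244.0]
tcp_rot: [0.994, 0.11, -0.0, -0.0]
force: [0.6, -0.2, -0.4]
opening: 0.647
th 107.7 r 77.9 Fr 0.1 Ft -0.6 Fz 0.4 z 244.0 op 56.9 t 18.47 qv 0.018195628030628224
v [-23.7122  74.1663  -0.0302] rot [-0.0314  0.0253 -0.1071]
red 32 px 299.46875 232.65625 top row 230 z med 71.7 bot row 235
yel 9 px 305.6666666666667 231.33333333333334 top row 230 z med 61.7 bot row 232
[-0.0737  0.45   -0.312 ] 18.5667
```

View pics/s22.png

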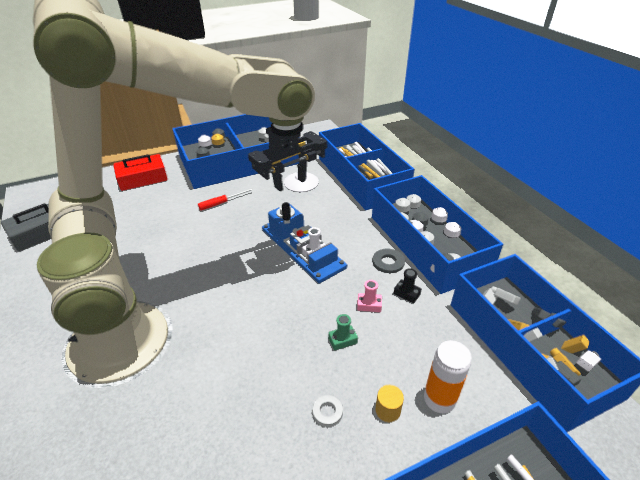

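View pics/s22z.png

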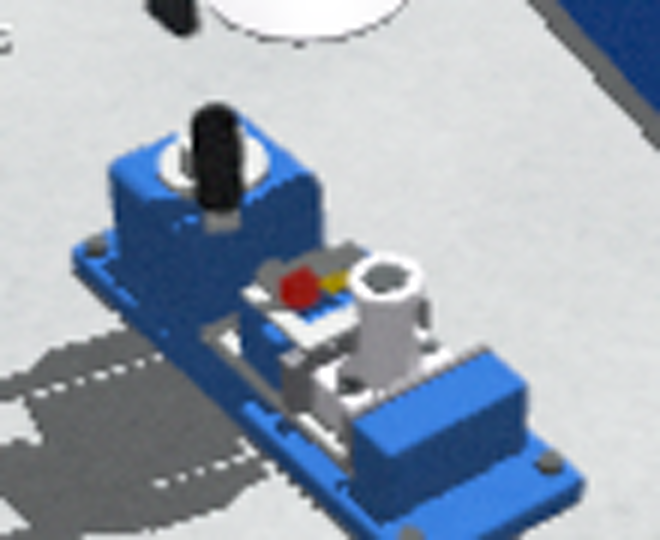

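View pics/w22.png

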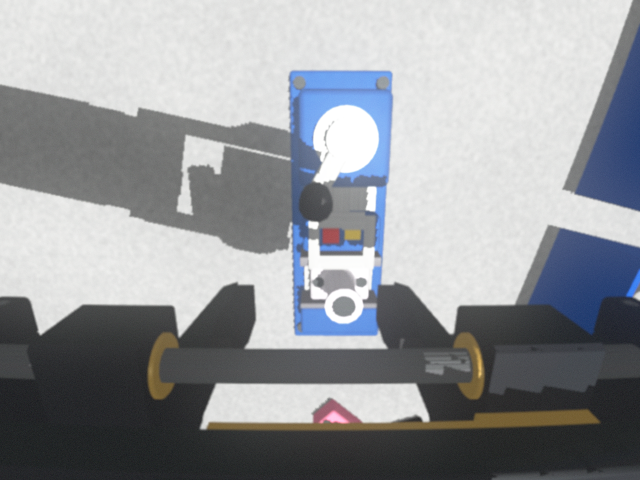

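The side view shows the housing upright and clamped at (315,240), red up (z≈72), yellow in (z≈62), and the other goods unmoved. The gripper is clear of everything with near-zero force, so I'm handing in.

```bash
python3 - <<'E'
from h import *
print(job.sign_off())
E
```

```text
the job is handed in; nothing more can be done
None
```

The job is handed in. The aluminium housing stands upright on the vice bed, clamped, with the red tab popped and the yellow tab still in.

- **Placing:** I gripped the housing by its neck and set it between the open jaws. In the wrist view it was within about 0.5 mm of centre across the jaws. I felt it touch the bed and then let go.
- **Winding:** I turned the crank about 315° clockwise. From 223° on I went in 15° steps with a picture after each, and stopped at the step where red popped.
- **Last checks:** red read 71.7 mm above the table and yellow 61.7 mm. In the side picture the other goods looked unmoved. The gripper was clear with almost no force on it, at 18.6 s on the clock.
- **Disagreements:** the cameras differed by about 3 to 5 mm in absolute position, so I lined up housing and vice within single wrist-camera views. My first guess at the crank centre was about 1 mm off and gave up to 22 N sideways at the knob. A circle fit gave a radius of 49.9 mm, and after that it stayed under 7 N.

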